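# Screw the bench stops into their matching rows

## Task

Set up the carving fixture: screw every bench stop standing in the plywood holders into a free threaded seat of its row, tall stops in the row with the blue stripe and short stops in the row with the yellow stripe. Lower each stop into its seat, turn it backward (anticlockwise) until you feel it drop into the thread start, then drive it forward (clockwise) until its collar lies fully home on the block. Leave the chisels, the box of screws and the mallet where they are.

Things in the scene. Friction and masses are not known exactly. Their poses are not given: they have to be found in the camera images.
- tall_a: Tall screw-in bench stop, 133.5 mm high, 480 g, upright in its holder. Origin: centre of foot, z up. Steel pilot, diameter 40; brass cross pin along own x, 8 mm thick, 56 long, at height 32; collar, diameter 60, 54.5 to 59.5 mm; stem, diameter 26; dark square wooden head 34 x 34, faces square to own x and y, 103.5 to 133.5 mm: grasp and turn it there. May be absent
- tall_b: Tall screw-in bench stop, 133.5 mm high, 480 g, upright in its holder. Origin: centre of foot, z up. Steel pilot, diameter 40; brass cross pin along own x, 8 mm thick, 56 long, at height 32; collar, diameter 60, 54.5 to 59.5 mm; stem, diameter 26; dark square wooden head 34 x 34, faces square to own x and y, 103.5 to 133.5 mm: grasp and turn it there. May be absent
- short_a: Short screw-in bench stop, 97.5 mm high, 480 g, upright in its holder. Origin: centre of foot, z up. Steel pilot, diameter 40; brass cross pin along own x, 8 mm thick, 56 long, at height 32; collar, diameter 60, 54.5 to 59.5 mm; stem, diameter 26; dark square wooden head 34 x 34, faces square to own x and y, 67.5 to 97.5 mm: grasp and turn it there. May be absent
- short_b: Short screw-in bench stop, 97.5 mm high, 480 g, upright in its holder. Origin: centre of foot, z up. Steel pilot, diameter 40; brass cross pin along own x, 8 mm thick, 56 long, at height 32; collar, diameter 60, 54.5 to 59.5 mm; stem, diameter 26; dark square wooden head 34 x 34, faces square to own x and y, 67.5 to 97.5 mm: grasp and turn it there. May be absent
- fixture: Wooden block 220 x 220 x 60 mm fixed to the bench, any yaw. Origin: centre of underside, z up. Four threaded seats 55 mm from its centre in its x and y: two by a blue stripe (own +x edge), two by a yellow one (-x). Thread right-hand, two starts half a turn apart; each seat's start angle is its own and unknown. Bore 42 mm wide, open down to the bench, 60 mm
- seat_blue1 (a point): Centre of a seat's mouth in the blue row (tall stops), at the block's top, 60 mm up; axes are the block's. A stop lowered in rests with its pin on a flat land, collar underside 21.5 mm above the block (26.5 if the pin lands on a narrow ridge: turn backward off it). Forward (clockwise from above) from there it only hits a ridge
- seat_blue2 (a point): Centre of a seat's mouth in the blue row (tall stops), at the block's top, 60 mm up; axes are the block's. Turned backward (anticlockwise) up to 160 degrees, a stop's pin finds the start and it drops 14 mm by its weight, unless the grip holds it up, to a collar height of 5 to 8 mm; a wall then blocks more backward turning
- seat_yellow1 (a point): Centre of a seat's mouth in the yellow row (short stops), at the block's top, 60 mm up; axes are the block's. After the drop, 75 to 110 degrees clockwise sinks a stop by its own weight, 5 mm a radian, turning lightly, until its collar lies on the block: home, its origin 54.5 mm below the block's top
- seat_yellow2 (a point): Centre of a seat's mouth in the yellow row (short stops), at the block's top, 60 mm up; axes are the block's. The thread ends in a solid wall about 40 degrees after a stop is home. All four seats work alike; the notes at each seat hold for all
- holder_tall_a: Loose plywood holder 80 x 80 x 26 mm, 600 g, with a 44 mm square recess, floor 6 mm up, in which a stop may stand loosely; empty if its stop is absent. Origin: centre of underside. May be left where it is
- holder_tall_b: Loose plywood holder 80 x 80 x 26 mm, 600 g, with a 44 mm square recess, floor 6 mm up, in which a stop may stand loosely; empty if its stop is absent. Origin: centre of underside. May be left where it is
- holder_short_a: Loose plywood holder 80 x 80 x 26 mm, 600 g, with a 44 mm square recess, floor 6 mm up, in which a stop may stand loosely; empty if its stop is absent. Origin: centre of underside. May be left where it is
- holder_short_b: Loose plywood holder 80 x 80 x 26 mm, 600 g, with a 44 mm square recess, floor 6 mm up, in which a stop may stand loosely; empty if its stop is absent. Origin: centre of underside. May be left where it is
- chisel_a: Loose carving chisel lying on the bench, pale wooden handle, 270 mm long, 30 mm high, along its x. Origin: on the bench below the ferrule. Leave alone
- chisel_b: Loose carving chisel lying on the bench, dark wooden handle, 270 mm long, 30 mm high, along its x. Origin: on the bench below the ferrule. Leave alone
- screw_box: Green box of screws 90 x 130 x 70 mm. Origin: centre of its underside. Leave alone
- mallet: Carver's round mallet standing on its head, 84 mm in diameter, 220 mm high. Origin: centre of its underside. Leave alone
Mind the look-alikes: they are no part of the job. Leave any red look-alike of the tall_b alone.

How it is judged:
By the outcome, as a careful person would: the job done as asked, in the order asked, and still so for the second after the job is handed in, with the robot touching nothing.
Of tall_a, tall_b, short_a, short_b only 3 to 4 are there at a start; the rules pass over those that are not, and their reading is None.
At some moment in a run one of holder_tall_a, holder_tall_b, holder_short_a, holder_short_b may be knocked a few centimetres aside while the robot is not near it.
It also fails if it takes over 210 s, if anything falls off the work surface, if the arm or the gripper's body presses on something with over 40 N, if the wrist force passes 120 N, or if a joint passes its speed limit or range.

## Robot

A 6-joint arm with a two-finger parallel gripper is mounted at the origin on the work surface. World frame = base frame: x ahead of the robot, y to its left, z up, the work surface at z = 0. Lengths are in m, angles in rad, forces in N, time in s.
With the tool pointing down it reaches from about 0.325 to 0.775 m from the base axis. Payload 5.5 kg.
Tool frame: the origin (TCP) lies between the finger pads; the fingertips stand 8 mm ahead of it and the grasp point (between the pads) lies 11 mm behind it; z points along the fingers, y is the line along which they close (so a half turn about z gives the same grasp; the last joint's range is limited). The gripper opens to 88 mm and grips with 3 to 60 N. Pads are 20 mm wide; open, the fingers measure 115 mm over their backs; the gripper's body (75 mm by 178 mm) begins 61 mm behind the grasp point.
Start: joints at [-1.222, 0.091, 1.231, -0, 1.82, -0.057], TCP at [0.237, -0.551, 0.196] pointing down, gripper open.
Joint ranges: [-2.87, 2.87], [-0.86, 2.18], [0.17, 2.46], [-1.51, 4.65], [0.06, 2.69], [-2.65, 2.65]. Speed limits (rad/s): [2.57, 2.57, 3.01, 3.14, 3.14, 3.14].

## Interface

Orientations are given as a unit quaternion [x, y, z, w].
In Python, from plant import env gives the robot as it stands.
- The arm moves only by the tool step_arm, never from a script. Its argument "rows" is a list of rows, each an object with "xyz": the shift along the tool's x, y, z in units of 600 mm (1.0 is 600 mm), a list of three; "yaw": the turn about the tool's z in units of 180 degrees (1.0 is 180 degrees). A call has 1 to 10 rows; each row shifts and turns the commanded pose from where the row before left it, along the tool's axes as they then stand; what a row does not reach is not made up. A row lasts 1/10 s, in which the tool goes at most 50 mm and 8.59 degrees, less where a joint would pass 70% of its speed; a pose out of reach is approached as far as the arm can. A call with a number of a shift or a turn outside -1 to 1 is refused whole. A call with a gripper value outside its range is refused whole. "fingers" is the opening, from -1 (shut) to 1 (fully open), set as the call begins (left out, the last holds). The fingers move at their own pace and stop on an object; "grip_force" is the grip in N (left out, the last holds). Time passes only in rows, so rows that do not move let the fingers close. It gives the time, the measured TCP pose, the force, the opening and the grip force at its end, in the units of the state.
- env.get_state(): the state, without advancing time (a new reading comes with each control period).
- env.get_image(name): name is "scene" or "top" or "wrist"; returns a dict with "frame" (400x640x3 uint8, blue, green, red), "range_z" (400x640 float32, m along the optical axis (not along the pixel's ray), 0 where there is no reading), "fx", "fy", "cx", "cy" (pixels), "cam_to_world" (4x4, takes a point from camera to world coordinates). Camera axes: x right, y up, looking along -z (the intrinsics and any distortion apply to the point x, -y, -z); pixel columns grow to the right and rows downward; lengths in m; the calibration is good to about 2 mm. The wrist camera is an equidistant fisheye: a pixel r from the principal point sees the ray r / f radians off the axis. A picture is of the moment at which its call begins.
- env.close_job(): hands the job in; it is judged then, once.
The state is a dict: "t": time; "qpos": joint angles; "qd": joint speeds; "joint_efforts": joint torques, N m; "position": TCP position; "orientation": TCP orientation; "ft_force": force on the tool from outside, world axes, zero at the start; "wrist_torque": the same for the moment, N m; "width": opening from 0.0 (shut) to 1.0 (fully open); "grasp_force": force on a finger pad.
Only numpy, scipy, OpenCV 4.12 (cv2) and the standard library are available. Lean on these libraries where they do the work, as an engineer would, in place of code of your own. Each camera call takes 0.05 s, during which the arm holds its last target. There are 200 camera calls.

## Working session

There is one attempt and no reset: what is moved stays moved. The work goes in short steps, Python scripts to look and compute and a tool call to move; the robot and the scene stay as the last step left them, time stands still between calls to the robot, and variables do not carry over. Pictures are saved under pics/ and viewed, at most 14 in all, crops included, and the job is handed in when it is done.

Besides the shell and the picture viewer there is one more tool, called after "Request:" in YAML: its name, and indented under it one key for each argument. step_arm: Moves the arm, as the interface text tells. Shifts and turns lie within -1 to 1; 1 stands for 600 mm of shift or 180 degrees of turn. Its arguments: {"type":"object","properties":{"rows":{"type":"array"},"fingers":{"type":"number"},"grip_force":{"type":"number"}},"required":["rows"]}

```bash
ls; mkdir -p pics
cat > h.py <<'E'
import numpy as np, cv2
from plant import env
def grab(n,save=None):
    im=env.get_image(n)
    if save: cv2.imwrite('pics/'+save,im['frame'])
    return im
def pts(im):
    r=im['range_z'];v,u=np.mgrid[0:r.shape[0],0:r.shape[1]]
    x=(u-im['cx'])/im['fx']*r;y=(v-im['cy'])/im['fy']*r
    P=np.stack([x,-y,-r,np.ones_like(r)],-1)
    W=P@np.array(im['cam_to_world']).T
    W=W[...,:3]; W[r==0]=np.nan
    return W
E
python3 - <<'E'
from h import *
for n in('scene','top'):
    im=grab(n,n+'0.png');print(n,im['fx'],im['cx'],im['cy'],np.round(im['cam_to_world'],3).tolist())
    np.savez(n+'0.npz',W=pts(im),f=im['frame'])
print(env.get_state())
E
```

```text
pics
scene 393.7495821135761 322.57382990552253 203.09519836747023 [[-0.195, -0.821, 0.536, 1.196], [0.981, -0.171, 0.095, 0.136], [0.013, 0.545, 0.839, 1.053], [0.0, 0.0, 0.0, 1.0]]
top 436.4145567181657 325.4121647128182 200.48431266994103 [[0.026, 0.987, -0.158, 0.393], [-1.0, 0.027, 0.008, 0.004], [0.012, 0.158, 0.987, 1.291], [0.0, 0.0, 0.0, 1.0]]
{'t': 0.1, 'qpos': array([-1.22167671e+00,  9.17662098e-02,  1.23177505e+00, -1.58234240e-05,
        1.81976740e+00, -5.66884763e-02]), 'qd': array([ 0.00023596, -0.00138066, -0.00156452, -0.00024229,  0.00195603,
       -0.00177008]), 'joint_efforts': array([ 3.83213584e-03, -4.47856236e+01, -4.07569706e+01,  7.01922923e-02,
        2.83835776e-02, -1.32717273e-04]), 'position': array([ 0.23675117, -0.5509819 ,  0.19482496]), 'orientation': array([ 9.79485532e-01,  2.01512668e-01, -1.32594300e-04, -8.47729210e-04]), 'ft_force': array([-0.72734714,  0.4887381 , -0.90075752]), 'wrist_torque': array([0.00235826, 0.01025784, 0.02321549]), 'grasp_force': 0.0, 'width': 0.9995593905061378}
```

View pics/top0.png

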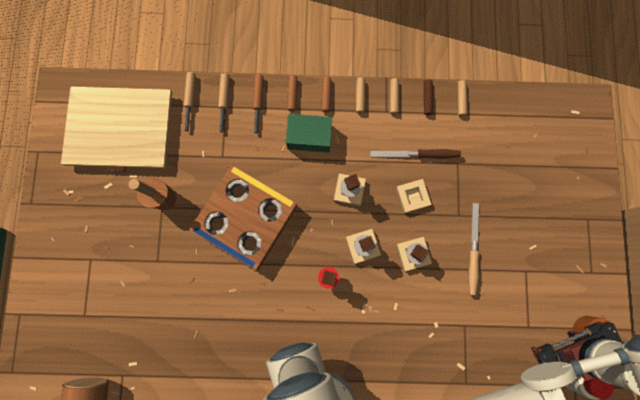

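View pics/scene0.png

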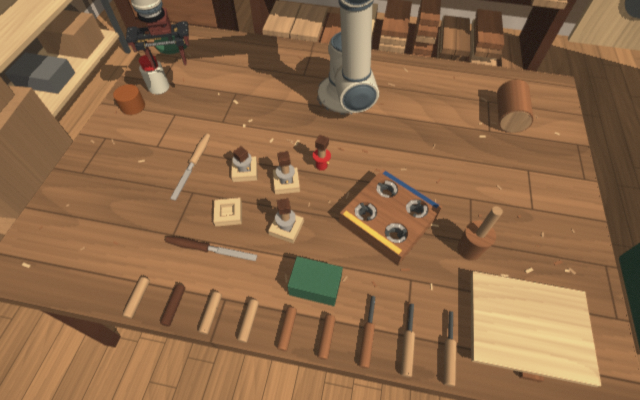

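Top view: fixture around (248,218), with the blue stripe at (224,247) and yellow at (262,187). Stops stand at (350,186), (366,243) and (417,255), the holder at (413,195) is empty, and the red look-alike is at (329,279). Next I'll measure them.

```bash
cat > m.py <<'E'
from h import *
d=np.load('top0.npz');s=np.load('scene0.npz')
def near(D,c,r,z0,z1):
    W=D['W'];return (np.hypot(W[...,0]-c[0],W[...,1]-c[1])<r)&(W[...,2]>z0)&(W[...,2]<z1)
W=d['W']
for u,v in((350,186),(366,243),(417,255),(413,195),(329,279)):
    c=np.nanmean(W[v-3:v+4,u-3:u+4].reshape(-1,3),0)
    for D,n in((d,'top'),(s,'scene')):
        m=near(D,c,.045,.05,.2);P=D['W'][m]
        if len(P)==0: print(u,v,c,n,'none');continue
        zt=np.percentile(P[:,2],97)
        Q=D['W'][m&(D['W'][...,2]>zt-.008)]
        r=cv2.minAreaRect((Q[:,:2]*1000).astype(np.float32))
        print(u,v,n,'ztop',round(zt,4),'rect',np.round(r[0],1),np.round(r[1],1),round(r[2],1),len(Q))
    H=d['W'][near(d,c,.07,.018,.032)]
    r=cv2.minAreaRect((H[:,:2]*1000).astype(np.float32));print('  holder',r)
for D,n in((d,'top'),(s,'scene')):
    hsv=cv2.cvtColor(D['f'],cv2.COLOR_BGR2HSV)
    B=D['W'][near(D,W[218,248],.17,.053,.068)]
    r=cv2.minAreaRect((B[:,:2]*1000).astype(np.float32));print('block',n,r,np.median(B[:,2]))
    for nm,lo,hi in(('blue',(100,150,60),(130,255,255)),('yel',(20,200,180),(32,255,255))):
        m=(cv2.inRange(hsv,lo,hi)>0)&near(D,W[218,248],.2,.03,.09);Q=D['W'][m]
        print(n,nm,Q.mean(0),cv2.minAreaRect((Q[:,:2]*1000).astype(np.float32)))
E
python3 m.py
```

```text
350 186 top ztop 0.1429 rect [633.  -76.2] [34.  33.7] 23.9 152
350 186 scene ztop 0.1397 rect [635.4 -75. ] [35.4 33.4] 24.3 132
  holder ((632.5293579101562, -76.1395034790039), (79.91952514648438, 81.22174835205078), 80.12781524658203)
366 243 top ztop 0.1435 rect [ 466.6 -117.8] [33.6 33.5] 23.7 162
366 243 scene ztop 0.1388 rect [ 470.1 -117. ] [35.8 33.6] 22.9 111
  holder ((466.5983581542969, -117.74464416503906), (79.7695541381836, 80.16697692871094), 19.320812225341797)
417 255 top ztop 0.1074 rect [ 448.2 -265.4] [33.8 34.2] 57.0 157
417 255 scene ztop 0.1032 rect [ 452.1 -263.8] [33.7 34.9] 58.3 105
  holder ((448.4175720214844, -266.069580078125), (79.6957015991211, 81.98393249511719), 16.783037185668945)
413 195 [ 0.62290511 -0.26818285  0.006156  ] top none
413 195 [ 0.62290511 -0.26818285  0.006156  ] scene none
  holder ((619.035888671875, -265.60888671875), (80.20286560058594, 81.59046936035156), 18.041893005371094)
329 279 top ztop 0.1374 rect [374.3 -18.9] [33.8 33.7] 75.3 169
329 279 scene ztop 0.1328 rect [376.3 -17.7] [34.3 39.3] 74.7 104
  holder ((0.0, 0.0), (0.0, 0.0), 0.0)
block top ((539.466552734375, 226.96865844726562), (221.25975036621094, 220.5938720703125), 60.71916580200195) 0.06040772112410997
top blue [0.45114702 0.27403756 0.0611243 ] ((452.0187072753906, 275.5809020996094), (191.81793212890625, 9.184724807739258), 60.68856430053711)
top yel [nan nan nan] ((0.0, 0.0), (0.0, 0.0), 0.0)
block scene ((541.2193603515625, 227.40257263183594), (220.94166564941406, 225.3510284423828), 60.75422286987305) 0.05764890392918798
scene blue [nan nan nan] ((0.0, 0.0), (0.0, 0.0), 0.0)
scene yel [nan nan nan] ((0.0, 0.0), (0.0, 0.0), 0.0)m.py:23: RuntimeWarning: Mean of empty slice.
  print(n,nm,Q.mean(0),cv2.minAreaRect((Q[:,:2]*1000).astype(np.float32)))
  ret = um.true_divide(
```

```bash
cat >> h.py <<'E'
def plan(x,y,z,psi=None):
    """target world TCP mm / heading deg of tool x -> total shift in tool axes (units), yaw (units, after shift)"""
    s=env.get_state();from_q=__import__('scipy.spatial.transform',fromlist=['Rotation']).Rotation.from_quat
    R=from_q(s['orientation']).as_matrix();p=s['position']*1000
    now=np.degrees(np.arctan2(R[1,0],R[0,0]));d=R.T@(np.array([x,y,z])-p)
    print('t',round(s['t'],1),'tcp',np.round(p,1),'psi',round(now,1),'j1,j6',np.round(np.degrees(s['qpos'][[0,5]]),1),'F',np.round(s['ft_force'],1))
    print(' shift u',np.round(d/600,4),'n>=',int(np.ceil(np.linalg.norm(d)/45)),end=' ')
    if psi is not None:
        e=(now-psi+180)%360-180;print('yaw u',round(e/180,4))
    else: print()
E
python3 - <<'E'
from h import *
d=np.load('top0.npz');W=d['W'];f=d['f']
print('mallet',W[193,155],W[185,137],'box',W[133,309])
# bores: points well below block top inside block
c=np.array([540,227]);a=np.radians(150.7);ex=np.array([np.cos(a),np.sin(a)]);ey=np.array([-ex[1],ex[0]])
for sx in(1,-1):
  for sy in(1,-1):print('seat',sx,sy,c+55*sx*ex+55*sy*ey)
plan(449,-265,220,57)
E
```

```text
mallet [0.58991705 0.46012783 0.11239786] [0.59028894 0.46343857 0.22314308] box [0.78553148 0.04688413 0.07127584]
seat 1 1 [465.12015517 205.95222486]
seat 1 -1 [518.95222486 301.87984483]
seat -1 1 [561.04777514 152.12015517]
seat -1 -1 [614.87984483 248.04777514]
t 0.1 tcp [ 236.8 -551.   194.8] psi 23.3 j1,j6 [-70.   -3.2] F [-0.7  0.5 -0.9]
 shift u [ 0.5132 -0.2984 -0.0414] n>= 8 yaw u -0.1875
```

Run:
```python
import cv2
f=cv2.imread('pics/top0.png')
a=cv2.resize(f[160:280,185:305],None,fx=4,fy=4,interpolation=2);b=cv2.resize(f[165:285,320:440],None,fx=2.6,fy=4,interpolation=2)
cv2.imwrite('pics/crop0.png',cv2.hconcat([a,b]))
```

```text
(no output)
```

View pics/crop0.png

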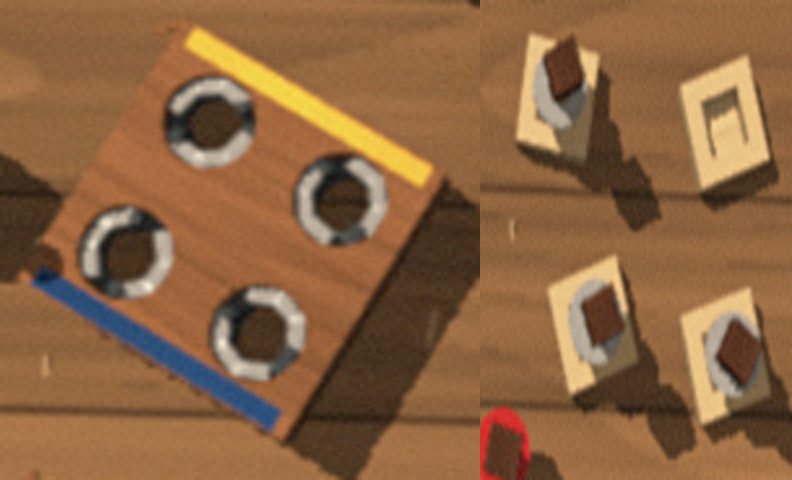

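Candidates for the short stop in the top view:
- (417,255): head about 97 mm high above its holder floor. I choose this one; the crop confirms it.
- (366,243) and (350,186): the tall stops.
- (329,279): red look-alike on the bench, left alone.
- (413,195): empty holder.

The crop also shows all four seats are empty.

Request:
step_arm:
  rows:
    - {"xyz": [0.0513,-0.0298,-0.0041],"yaw": 0}
    - {"xyz": [0.0513,-0.0298,-0.0041],"yaw": 0}
    - {"xyz": [0.0513,-0.0298,-0.0041],"yaw": 0}
    - {"xyz": [0.0513,-0.0298,-0.0041],"yaw": 0}
    - {"xyz": [0.0513,-0.0298,-0.0041],"yaw": 0}
    - {"xyz": [0.0513,-0.0298,-0.0041],"yaw": 0}
    - {"xyz": [0.0513,-0.0298,-0.0041],"yaw": 0}
    - {"xyz": [0.0513,-0.0298,-0.0041],"yaw": 0}
    - {"xyz": [0.0513,-0.0298,-0.0041],"yaw": 0}
    - {"xyz": [0.0513,-0.0298,-0.0041],"yaw": 0}
  fingers: 1

```text
t: 1.1
position: [0.4496, -0.2641, 0.2201]
orientation: [0.979, 0.201, -0.0, -0.0]
ft_force: [0.8, 0.1, -0.7]
width: 1.002
grasp_force: 0.0
```

Request:
step_arm:
  rows:
    - {"xyz": [0,0,0],"yaw": -0.0375}
    - {"xyz": [0,0,0],"yaw": -0.0375}
    - {"xyz": [0,0,0],"yaw": -0.0375}
    - {"xyz": [0,0,0],"yaw": -0.0375}
    - {"xyz": [0,0,0],"yaw": -0.0375}
    - {"xyz": [0,0,0],"yaw": 0}
    - {"xyz": [0,0,0],"yaw": 0}

```text
t: 1.8
position: [0.449, -0.2654, 0.2201]
orientation: [0.88, 0.476, -0.0, -0.0]
ft_force: [-0.4, -0.1, 0.8]
width: 1.002
grasp_force: 0.0
```

Run:
```python
from h import *
plan(449,-265,220,57)
im=grab('wrist','w1.png');print(im['fx'],im['cx'],im['cy'],np.round(im['cam_to_world'],3))
r=im['range_z'];print((r>0).mean())
np.savez('w1.npz',r=r,f=im['frame'],M=im['cam_to_world'],K=[im['fx'],im['fy'],im['cx'],im['cy']])
```

```text
t 1.8 tcp [ 449.  -265.4  220.1] psi 56.8 j1,j6 [-34.3  -1.1] F [-0.4 -0.1  0.8]
 shift u [ 0.0006 -0.0004  0.0002] n>= 1 yaw u -0.001
309.70691628693146 319.8680458582247 200.32108046279407 [[ 0.837  0.529  0.139  0.486]
 [-0.547  0.81   0.212 -0.208]
 [-0.    -0.254  0.967  0.409]
 [ 0.     0.     0.     1.   ]]
0.9535234375
```

View pics/w1.png

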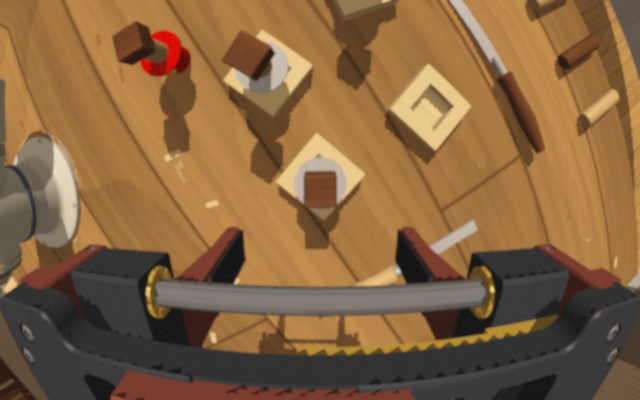

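The wrist view shows the short stop at (320,187), square to the fingers and midway between them; a tall stop is at (248,55), the red look-alike at (135,42). I'll refine with the fisheye depth.

```bash
cat >> h.py <<'E'
def wpts(im):
    r=im['range_z'];v,u=np.mgrid[0:r.shape[0],0:r.shape[1]]
    a=(u-im['cx'])/im['fx'];b=(v-im['cy'])/im['fy'];th=np.hypot(a,b)+1e-9
    k=np.tan(np.minimum(th,1.4))/th
    W=np.stack([a*k*r,-b*k*r,-r,np.ones_like(r)],-1)@np.array(im['cam_to_world']).T
    W=W[...,:3];W[(r==0)|(th>1.4)]=np.nan
    return W
def head(W,c,rad=40,z0=60,h=8):
    c=np.array(c)/1000
    m=(np.hypot(W[...,0]-c[0],W[...,1]-c[1])<rad/1000)&(W[...,2]>z0/1000)&(W[...,2]<.16)
    zt=np.percentile(W[m][:,2],95);Q=W[m&(W[...,2]>zt-h/1000)][:,:2]*1000
    r=cv2.minAreaRect(Q.astype(np.float32));print('head z',round(zt*1000,1),np.round(r[0],1),np.round(r[1],1),'ang',round(r[2],1),len(Q))
E
python3 - <<'E'
from h import *
im=grab('wrist');W=wpts(im)
head(W,(449,-265));head(W,(467,-118))
for z0,z1,c in((.018,.034,(.449,-.265)),(.018,.034,(.467,-.118))):
    m=(np.hypot(W[...,0]-c[0],W[...,1]-c[1])<.07)&(W[...,2]>z0)&(W[...,2]<z1);print(np.median(W[m][:,2]),cv2.minAreaRect((W[m][:,:2]*1000).astype(np.float32)))
E
```

```text
head z 104.5 [ 446.8 -266.7] [34.6 33.9] ang 57.2 1105
head z 140.6 [ 465.5 -119.5] [34.4 34.8] ang 23.8 1395
0.02616639144690086 ((447.2261047363281, -267.04736328125), (81.3514404296875, 81.3138427734375), 16.986440658569336)
0.026149145207456786 ((465.41668701171875, -119.27471923828125), (81.24227142333984, 81.36576080322266), 18.671092987060547)
```

Request:
step_arm:
  rows:
    - {"xyz": [-0.0022,-0.0016,0],"yaw": 0}
    - {"xyz": [0,0,0.0459],"yaw": 0}
    - {"xyz": [0,0,0.0459],"yaw": 0}
    - {"xyz": [0,0,0.0459],"yaw": 0}
    - {"xyz": [0,0,0.0459],"yaw": 0}
    - {"xyz": [0,0,0.0459],"yaw": 0}
    - {"xyz": [0,0,0],"yaw": 0}
    - {"xyz": [0,0,0],"yaw": 0}

```text
t: 2.7
position: [0.4474, -0.266, 0.0831]
orientation: [0.879, 0.477, -0.0, -0.0]
ft_force: [-0.5, -0.6, 0.1]
width: 1.002
grasp_force: 0.0
```

Request:
step_arm:
  rows:
    - {"xyz": [0,0,0],"yaw": 0}
    - {"xyz": [0,0,0],"yaw": 0}
    - {"xyz": [0,0,0],"yaw": 0}
    - {"xyz": [0,0,0],"yaw": 0}
    - {"xyz": [0,0,0],"yaw": 0}
    - {"xyz": [0,0,0],"yaw": 0}
    - {"xyz": [0,0,0],"yaw": 0}
    - {"xyz": [0,0,0],"yaw": 0}
    - {"xyz": [0,0,0],"yaw": 0}
    - {"xyz": [0,0,0],"yaw": 0}
  fingers: -1
  grip_force: 25

```text
t: 3.7
position: [0.4475, -0.2661, 0.0827]
orientation: [0.879, 0.477, -0.0, -0.0]
ft_force: [0.2, -0.4, 0.1]
width: 0.128
grasp_force: 0.0
```

Request:
step_arm:
  rows:
    - {"xyz": [0,0,-0.02],"yaw": 0}
    - {"xyz": [0,0,-0.04],"yaw": 0}
    - {"xyz": [0,0,-0.04],"yaw": 0}
    - {"xyz": [0,0,-0.04],"yaw": 0}
    - {"xyz": [0,0,-0.04],"yaw": 0}
    - {"xyz": [0,0,-0.04],"yaw": 0}
    - {"xyz": [0,0,0],"yaw": 0}

```text
t: 4.4
position: [0.4487, -0.2669, 0.2197]
orientation: [0.879, 0.477, 0.002, 0.003]
ft_force: [-0.3, 0.2, -0.6]
width: -0.001
grasp_force: 0.0
```

Run:
```python
from h import *
plan(500,100,230,None)
s=env.get_state();print(s['width']*88,s['grasp_force'])
im=grab('wrist','w2.png');W=wpts(im)
p=s['position']*1000
m=(np.hypot(W[...,0]*1000-p[0],W[...,1]*1000-p[1])<50)&(W[...,2]*1000>p[2]-5)&(W[...,2]*1000<p[2]+40)
hsv=cv2.cvtColor(im['frame'],cv2.COLOR_BGR2HSV);P=W[m]*1000
print(len(P),np.round(np.percentile(P,[5,50,95],axis=0)-p,1))
```

```text
t 4.4 tcp [ 448.7 -266.9  219.7] psi 57.0 j1,j6 [-34.5  -1.5] F [-0.3  0.2 -0.6]
 shift u [ 0.5594 -0.2612 -0.0192] n>= 9 
-0.10076105689916147 0.0
262 [[-2.1  5.2 28.1]
 [ 3.9  8.4 34.7]
 [11.6 14.  39.4]]
```

View pics/w2.png

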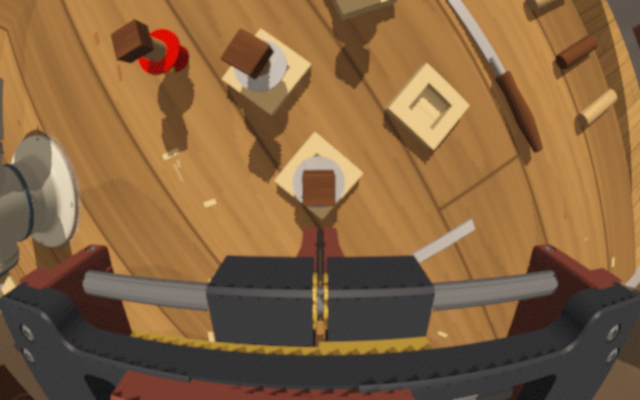

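The fingers shut without gripping, and the stop is still in its holder at (319,187). I'll go back down and look from outside before closing.

Request:
step_arm:
  rows:
    - {"xyz": [0,0,0],"yaw": 0}
    - {"xyz": [0,0,0],"yaw": 0}
    - {"xyz": [0,0,0],"yaw": 0}
    - {"xyz": [0,0,0],"yaw": 0}
    - {"xyz": [0,0,0],"yaw": 0}
    - {"xyz": [0,0,0],"yaw": 0}
    - {"xyz": [0,0,0],"yaw": 0}
    - {"xyz": [0,0,0],"yaw": 0}
    - {"xyz": [0,0,0],"yaw": 0}
    - {"xyz": [0,0,0],"yaw": 0}
  fingers: 1

```text
t: 5.45
position: [0.4475, -0.2661, 0.2147]
orientation: [0.879, 0.477, -0.0, 0.0]
ft_force: [0.3, 0.2, 0.3]
width: 0.878
grasp_force: 0.0
```

Run:
```python
from h import *
s=env.get_state();print(s['width'],s['t'])
im=grab('wrist');W=wpts(im);head(W,(447,-266))
plan(447.5,-266,82.5,57)
```

```text
0.8779306659567401 5.45
head z 104.5 [ 447.1 -267. ] [34.7 34.8] ang 57.7 1156
t 5.5 tcp [ 447.6 -266.1  214.8] psi 57.0 j1,j6 [-34.5  -1.5] F [-0.2 -0.6  0.1]
 shift u [ 1.000e-04 -2.000e-04  2.204e-01] n>= 3 yaw u -0.0
```

Request:
step_arm:
  rows:
    - {"xyz": [0,0,0.044],"yaw": 0}
    - {"xyz": [0,0,0.044],"yaw": 0}
    - {"xyz": [0,0,0.044],"yaw": 0}
    - {"xyz": [0,0,0.044],"yaw": 0}
    - {"xyz": [0,0,0.044],"yaw": 0}
    - {"xyz": [0,0,0],"yaw": 0}
    - {"xyz": [0,0,0],"yaw": 0}

```text
t: 6.2
position: [0.4474, -0.266, 0.0831]
orientation: [0.879, 0.477, -0.0, -0.0]
ft_force: [0.2, -0.4, 0.0]
width: 1.003
grasp_force: 0.0
```

Run:
```python
from h import *
a=grab('wrist');b=grab('scene')
cv2.imwrite('pics/p3.png',cv2.vconcat([cv2.resize(a['frame'][100:300,170:470],(800,300)) if 0 else cv2.resize(a['frame'][150:350,120:520],(600,300)),cv2.resize(b['frame'][60:210,130:430],(600,300))]))
plan(447.5,-266,82.5,57);print(env.get_state()['width'])
```

```text
t 6.3 tcp [ 448.4 -266.6   84.8] psi 57.0 j1,j6 [-34.5  -1.5] F [-0.2 -1.1  0.1]
 shift u [ 0.0001 -0.0018  0.0039] n>= 1 yaw u 0.0
1.0023671891387487
```

View pics/p3.png

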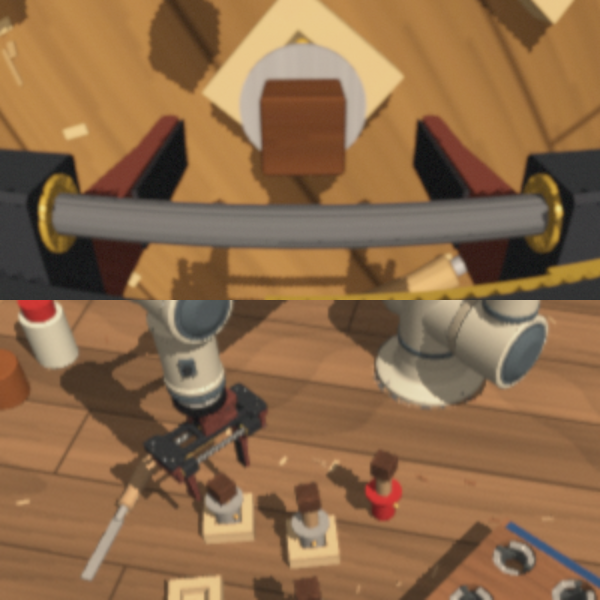

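Run:
```python
from h import *
b=grab('scene');W=pts(b)*1000;f=b['frame']
hsv=cv2.cvtColor(f,cv2.COLOR_BGR2HSV)
a=np.radians(57);ex=np.array([np.cos(a),np.sin(a)]);ey=np.array([np.sin(a),-np.cos(a)])
D=W[...,:2]-[447.5,-266];X=D@ex;Y=D@ey;Z=W[...,2]
m=(abs(X)<60)&(abs(Y)<75)&(Z>50)&(Z<150)
for v,u in np.argwhere(m)[::2]:
    if abs(Y[v,u])>25 or abs(X[v,u])>20 or Z[v,u]>112: print((u,v),np.round([X[v,u],Y[v,u],Z[v,u]]).astype(int),f[v,u])
s=env.get_state();print(s['position'],s['qpos'])
```

```text
(np.int64(247), np.int64(133)) [ -3 -41 147] [48 67 89]
(np.int64(247), np.int64(134)) [ -8 -44 137] [51 73 99]
(np.int64(249), np.int64(134)) [  2 -44 144] [30 30 32]
(np.int64(248), np.int64(135)) [ -1 -42 140] [33 43 54]
(np.int64(250), np.int64(135)) [ 11 -41 149] [28 31 35]
(np.int64(252), np.int64(135)) [ 16 -45 150] [ 53  64 107]
(np.int64(248), np.int64(136)) [ -5 -43 131] [39 52 69]
(np.int64(250), np.int64(136)) [ 10 -41 144] [32 32 34]
(np.int64(252), np.int64(136)) [ 11 -48 140] [ 48  58 101]
(np.int64(248), np.int64(137)) [ -6 -43 126] [43 61 82]
(np.int64(250), np.int64(137)) [  8 -42 137] [28 28 30]
(np.int64(252), np.int64(137)) [ 13 -46 138] [45 52 94]
(np.int64(248), np.int64(138)) [ -6 -43 121] [51 71 98]
(np.int64(250), np.int64(138)) [  6 -43 130] [29 28 31]
(np.int64(252), np.int64(138)) [ 14 -44 136] [45 52 87]
(np.int64(248), np.int64(139)) [ -5 -41 118] [ 58  82 112]
(np.int64(251), np.int64(139)) [ 11 -42 130] [31 33 42]
(np.int64(253), np.int64(139)) [ 14 -47 129] [ 52  64 108]
(np.int64(250), np.int64(140)) [  5 -42 121] [32 36 43]
(np.int64(252), np.int64
[... 3557 characters left out ...]
75]
(np.int64(243), np.int64(165)) [28 16 67] [144 162 176]
(np.int64(245), np.int64(165)) [32 12 68] [141 158 172]
(np.int64(247), np.int64(165)) [31  4 60] [128 145 158]
(np.int64(237), np.int64(166)) [13 30 61] [ 99 114 126]
(np.int64(241), np.int64(166)) [24 22 64] [130 145 157]
(np.int64(243), np.int64(166)) [30 18 66] [132 149 162]
(np.int64(245), np.int64(166)) [30 11 60] [131 148 160]
(np.int64(239), np.int64(167)) [19 27 60] [ 95 105 113]
(np.int64(241), np.int64(167)) [25 24 62] [109 121 130]
(np.int64(243), np.int64(167)) [28 18 59] [124 139 150]
[ 0.44846401 -0.2667005   0.08492287] [-6.01749632e-01 -1.17046756e-01  1.63308151e+00  4.10792485e-05
  1.62233942e+00 -2.58383212e-02]
```

Run:
```python
from h import *
a=grab('wrist');W=wpts(a)*1000;p=env.get_state()['position']*1000
al=np.radians(57);ex=np.array([np.cos(al),np.sin(al)]);ey=np.array([np.sin(al),-np.cos(al)])
D=W[...,:2]-p[:2];X=D@ex;Y=D@ey;Z=W[...,2]-p[2]
for sg in(1,-1):
    m=(abs(X)<40)&(Y*sg>25)&(Y*sg<70)&(Z>-15)&(Z<100)
    zmin=np.percentile(Z[m],1);k=m&(Z<zmin+8)
    v,u=np.argwhere(k).T
    print(sg,m.sum(),'zmin',zmin,'X',np.percentile(X[k],[3,50,97]),'Y',np.percentile(Y[k],[3,50,97]),'px',np.median(u),np.median(v))
b=grab('top');Wt=pts(b)*1000;Zt=Wt[...,2]
print(p)
```

```text
1 2583 zmin 28.848409659481177 X [-9.28116301  5.8335176  11.08217213] Y [42.69743236 43.42913043 51.31280664] px 399.0 237.0
-1 2608 zmin 28.297870536304796 X [-8.98516245  6.61946098 11.06511987] Y [-52.70309793 -45.00202973 -44.30202427] px 240.0 236.0
[ 448.44026338 -266.68002274   84.81420431]
```

The measured fingertips, in both wrist and scene depth, are about 28 mm above the reported TCP. They should be 8 mm below it, so the fingers really closed above the head. I'll go a further 35 mm down and close.

Request:
step_arm:
  rows:
    - {"xyz": [0,0,0.02],"yaw": 0}
    - {"xyz": [0,0,0.02],"yaw": 0}
    - {"xyz": [0,0,0.0185],"yaw": 0}
    - {"xyz": [0,0,0],"yaw": 0}
    - {"xyz": [0,0,0],"yaw": 0}
    - {"xyz": [0,0,0],"yaw": 0}

```text
t: 7.05
position: [0.4477, -0.2662, 0.0479]
orientation: [0.879, 0.477, 0.0, 0.0]
ft_force: [-0.5, 1.0, 0.7]
width: 1.0
grasp_force: 0.0
```

Request:
step_arm:
  rows:
    - {"xyz": [0,0,0],"yaw": 0}
    - {"xyz": [0,0,0],"yaw": 0}
    - {"xyz": [0,0,0],"yaw": 0}
    - {"xyz": [0,0,0],"yaw": 0}
    - {"xyz": [0,0,0],"yaw": 0}
    - {"xyz": [0,0,0],"yaw": 0}
    - {"xyz": [0,0,0],"yaw": 0}
    - {"xyz": [0,0,0],"yaw": 0}
    - {"xyz": [0,0,0],"yaw": 0}
    - {"xyz": [0,0,0],"yaw": 0}
  fingers: -1
  grip_force: 25

```text
t: 8.05
position: [0.4476, -0.2661, 0.0476]
orientation: [0.879, 0.477, 0.0, 0.0]
ft_force: [0.5, 0.1, 0.0]
width: 0.383
grasp_force: 24.9
```

Run:
```python
from h import *
s=env.get_state();print(s['width']*88,s['grasp_force'],s['position'],s['ft_force'])
```

```text
33.73949662104012 24.937849044799805 [ 0.4476111  -0.26610792  0.04760918] [0.51577012 0.14927729 0.02494094]
```

Request:
step_arm:
  rows:
    - {"xyz": [0,0,-0.015],"yaw": 0}
    - {"xyz": [0,0,-0.04],"yaw": 0}
    - {"xyz": [0,0,-0.05],"yaw": 0}
    - {"xyz": [0,0,-0.05],"yaw": 0}
    - {"xyz": [0,0,-0.05],"yaw": 0}
    - {"xyz": [0,0,-0.05],"yaw": 0}
    - {"xyz": [0,0,-0.02],"yaw": 0}
    - {"xyz": [0,0,0],"yaw": 0}
    - {"xyz": [0,0,0],"yaw": 0}

```text
t: 8.95
position: [0.4472, -0.2658, 0.2108]
orientation: [0.879, 0.477, -0.001, -0.001]
ft_force: [-0.6, -0.1, -4.8]
width: 0.385
grasp_force: 24.9
```

Run:
```python
from h import *
s=env.get_state();print(s['width']*88,s['grasp_force'])
plan(561,152,212.6,57)
```

```text
33.88037110540301 24.93071347475052
t 8.9 tcp [ 447.2 -265.8  210.8] psi 57.0 j1,j6 [-34.5  -1.5] F [-0.6 -0.1 -4.8]
 shift u [ 0.6874 -0.2202 -0.0023] n>= 10 yaw u 0.0
```

Request:
step_arm:
  rows:
    - {"xyz": [0.0573,-0.0184,0],"yaw": 0}
    - {"xyz": [0.0573,-0.0184,0],"yaw": 0}
    - {"xyz": [0.0573,-0.0184,0],"yaw": 0}
    - {"xyz": [0.0573,-0.0184,0],"yaw": 0}
    - {"xyz": [0.0573,-0.0184,0],"yaw": 0}
    - {"xyz": [0.0573,-0.0184,0],"yaw": 0}
    - {"xyz": [0.0573,-0.0184,0],"yaw": 0}
    - {"xyz": [0.0573,-0.0184,0],"yaw": 0}
    - {"xyz": [0.0573,-0.0184,0],"yaw": 0}
    - {"xyz": [0.0573,-0.0184,0],"yaw": 0}

```text
t: 9.95
position: [0.5415, 0.0838, 0.2097]
orientation: [0.879, 0.477, -0.002, -0.001]
ft_force: [-0.3, 0.3, -4.9]
width: 0.388
grasp_force: 25.0
```

Request:
step_arm:
  rows:
    - {"xyz": [0,0,0],"yaw": 0}
    - {"xyz": [0,0,0],"yaw": 0}
    - {"xyz": [0,0,0],"yaw": 0}
    - {"xyz": [0,0,0],"yaw": 0}

```text
t: 10.35
position: [0.5419, 0.0813, 0.212]
orientation: [0.879, 0.477, -0.001, -0.0]
ft_force: [-0.1, 0.3, -4.7]
width: 0.385
grasp_force: 25.0
```

Run:
```python
from h import *
plan(561,152,212.6,57)
im=grab('wrist','w4.png');W=wpts(im);np.savez('w4.npz',W=W,f=im['frame'])
m=(np.hypot(W[...,0]-.54,W[...,1]-.227)<.17)&(W[...,2]>.05)&(W[...,2]<.07)
print(np.median(W[m][:,2]),cv2.minAreaRect((W[m][:,:2]*1000).astype(np.float32)))
```

```text
t 10.3 tcp [541.9  81.3 212. ] psi 56.9 j1,j6 [ 5.  38.1] F [-0.1  0.3 -4.7]
 shift u [ 0.1161 -0.0376 -0.0011] n>= 2 yaw u -0.0005
0.060026820531082714 ((537.9174194335938, 226.0548095703125), (221.36936950683594, 221.3714599609375), 60.69972229003906)
```

View pics/w4.png

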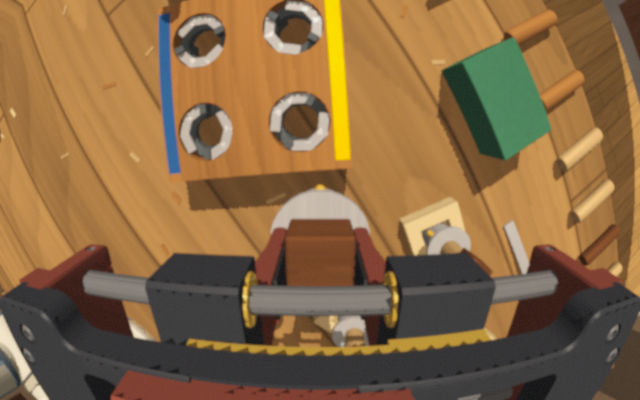

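Wrist view: held stop at (320,250) with its collar at (320,205). Seat yellow1 is at (300,120) and blue1 at (205,130), both empty. I'll compare held stop and seat within this same view, so the camera bias cancels.

```bash
cat >> h.py <<'E'
def held(W,zc,psi):
    """collar of held stop -> centre in tool frame offsets; W m, zc collar-top height mm"""
    s=env.get_state();p=s['position']*1000;al=np.radians(psi)
    ex=np.array([np.cos(al),np.sin(al)]);ey=np.array([np.sin(al),-np.cos(al)])
    D=W[...,:2]*1000-p[:2];X=D@ex;Y=D@ey;Z=W[...,2]*1000
    m=(abs(X)<50)&(abs(Y)<45)&(abs(Z-zc)<6)
    if m.sum()<20: print('held none',m.sum());return
    zm=np.median(Z[m]);m&=abs(Z-zm)<4
    # edge points: farthest X per Y bin
    from scipy.optimize import least_squares
    E=[]
    for y in np.arange(-26,27,2):
        k=m&(abs(Y-y)<1)
        if k.sum()>3: E.append((np.percentile(X[k],97),y))
    E=np.array(E);E=E[E[:,0]>5]
    r=least_squares(lambda q:np.hypot(E[:,0]-q[0],E[:,1]-q[1])-30,[0,0],loss='soft_l1',f_scale=.5)
    print('collar z',round(zm,1),'n',m.sum(),'centre tool XY',np.round(r.x,2),'res',np.round(np.abs(r.fun).mean(),2),len(E),'Yext',np.round(np.percentile(Y[m],[1,99]),1))
E
python3 - <<'E'
from h import *
W=np.load('w4.npz')['W'];held(W,230,57)
f=np.load('w4.npz')['f'];Z=W[...,2]*1000
# bore: depth holes below block top inside rect, per seat
c=np.array([537.9,226.05]);a=np.radians(150.7);ex=np.array([np.cos(a),np.sin(a)]);ey=np.array([-ex[1],ex[0]])
for sx in(1,-1):
  for sy in(1,-1):
    q=c+55*sx*ex+55*sy*ey
    R=np.hypot(W[...,0]*1000-q[0],W[...,1]*1000-q[1])
    for lo,hi in((20,28),(28,34)):
        m=(R>lo)&(R<hi);print(sx,sy,q.round(1),(lo,hi),np.round(np.percentile(Z[m],[10,50,90]),1),f[m].mean(0).round())
E
```

```text
collar z 229.7 n 2194 centre tool XY [-1.06 -0.82] res 0.13 27 Yext [-28.   26.4]
1 1 [463. 205.] (20, 28) [ 0.6 51.8 56.3] [107. 119. 130.]
1 1 [463. 205.] (28, 34) [40.7 55.1 59.6] [111. 131. 152.]
1 -1 [516.9 300.9] (20, 28) [ 1.1 50.6 56.2] [100. 111. 121.]
1 -1 [516.9 300.9] (28, 34) [36.9 55.1 59.5] [101. 119. 140.]
-1 1 [558.9 151.2] (20, 28) [ 0.7 54.3 56.4] [125. 137. 148.]
-1 1 [558.9 151.2] (28, 34) [40.8 55.  59.5] [119. 136. 154.]
-1 -1 [612.8 247.1] (20, 28) [ 0.9 52.4 56.4] [112. 122. 131.]
-1 -1 [612.8 247.1] (28, 34) [41.5 55.1 59.4] [125. 141. 159.]
```

Request:
step_arm:
  rows:
    - {"xyz": [0.0383,-0.0128,0],"yaw": 0}
    - {"xyz": [0.0383,-0.0128,0],"yaw": 0}
    - {"xyz": [0.0383,-0.0128,0],"yaw": 0}
    - {"xyz": [0,0,0.05],"yaw": 0}
    - {"xyz": [0,0,0.05],"yaw": 0}
    - {"xyz": [0,0,0.05],"yaw": 0}
    - {"xyz": [0,0,0.02],"yaw": 0}
    - {"xyz": [0,0,0],"yaw": 0}
    - {"xyz": [0,0,0],"yaw": 0}
    - {"xyz": [0,0,0],"yaw": 0}

```text
t: 11.4
position: [0.5616, 0.1528, 0.1133]
orientation: [0.879, 0.477, 0.002, 0.001]
ft_force: [0.4, -0.7, -5.8]
width: 0.385
grasp_force: 25.0
```

Request:
step_arm:
  rows:
    - {"xyz": [0,0,0],"yaw": 0}
    - {"xyz": [0,0,0],"yaw": 0}
    - {"xyz": [0,0,0],"yaw": 0}

```text
t: 11.7
position: [0.5607, 0.1528, 0.1113]
orientation: [0.879, 0.477, 0.0, 0.0]
ft_force: [-0.1, -0.1, -4.8]
width: 0.382
grasp_force: 25.0
```

Run:
```python
from h import *
plan(560.2,151.7,106,57)
for i in range(3):
    im=grab('wrist');W=wpts(im);held(W,env.get_state()['position'][2]*1000+18,57)
m=(np.hypot(W[...,0]-.54,W[...,1]-.227)<.17)&(W[...,2]>.055)&(W[...,2]<.065)
print(np.median(W[m][:,2]),cv2.minAreaRect((W[m][:,:2]*1000).astype(np.float32)))
plan(560.2,151.7,106,57)
```

```text
t 11.7 tcp [560.7 152.8 111.3] psi 57.0 j1,j6 [11.9 44.9] F [-0.1 -0.1 -4.8]
 shift u [-0.002   0.0004  0.0088] n>= 1 yaw u 0.0
collar z 129.1 n 2198 centre tool XY [-0.69 -0.63] res 0.15 27 Yext [-27.9  26.6]
collar z 128.8 n 2206 centre tool XY [-0.69 -0.72] res 0.15 27 Yext [-27.9  26.5]
collar z 128.6 n 2197 centre tool XY [-0.73 -0.65] res 0.16 27 Yext [-27.8  26.5]
0.06014851200670797 ((538.7803344726562, 228.1129150390625), (216.834228515625, 221.8050079345703), 60.77593994140625)
t 11.8 tcp [560.4 152.8 110.7] psi 57.0 j1,j6 [11.9 44.9] F [ 0.3  0.2 -5.5]
 shift u [-0.0017  0.0007  0.0079] n>= 1 yaw u 0.0
```

Request:
step_arm:
  rows:
    - {"xyz": [-0.0017,0.0007,0.0],"yaw": 0}
    - {"xyz": [0,0,0.005],"yaw": 0}
    - {"xyz": [0,0,0.005],"yaw": 0}
    - {"xyz": [0,0,0.005],"yaw": 0}
    - {"xyz": [0,0,0],"yaw": 0}
    - {"xyz": [0,0,0],"yaw": 0}

```text
t: 12.45
position: [0.5601, 0.1516, 0.1014]
orientation: [0.879, 0.477, -0.0, -0.0]
ft_force: [0.5, -1.1, -5.8]
width: 0.386
grasp_force: 25.0
```

Request:
step_arm:
  rows:
    - {"xyz": [0,0,0.005],"yaw": 0}
    - {"xyz": [0,0,0.003],"yaw": 0}
    - {"xyz": [0,0,0],"yaw": 0}
    - {"xyz": [0,0,0],"yaw": 0}

```text
t: 12.85
position: [0.5602, 0.1516, 0.0967]
orientation: [0.879, 0.477, -0.0, -0.0]
ft_force: [0.5, -0.2, -4.8]
width: 0.385
grasp_force: 25.0
```

Run:
```python
from h import *
plan(560.2,151.7,68.6,57)
```

```text
t 12.8 tcp [560.2 151.6  96.7] psi 57.0 j1,j6 [11.8 44.8] F [ 0.5 -0.2 -4.8]
 shift u [ 0.0001 -0.      0.0469] n>= 1 yaw u -0.0
```

Request:
step_arm:
  rows:
    - {"xyz": [0,0,0.007],"yaw": 0}
    - {"xyz": [0,0,0.007],"yaw": 0}
    - {"xyz": [0,0,0.007],"yaw": 0}
    - {"xyz": [0,0,0.007],"yaw": 0}
    - {"xyz": [0,0,0.007],"yaw": 0}
    - {"xyz": [0,0,0],"yaw": 0}
    - {"xyz": [0,0,0],"yaw": 0}

```text
t: 13.55
position: [0.5601, 0.1517, 0.0757]
orientation: [0.879, 0.477, -0.0, -0.0]
ft_force: [0.1, 0.2, -5.1]
width: 0.388
grasp_force: 25.0
```

Request:
step_arm:
  rows:
    - {"xyz": [0,0,0.004],"yaw": 0}
    - {"xyz": [0,0,0.003],"yaw": 0}
    - {"xyz": [0,0,0],"yaw": 0}
    - {"xyz": [0,0,0],"yaw": 0}
    - {"xyz": [0,0,0],"yaw": 0}

```text
t: 14.05
position: [0.5603, 0.1517, 0.0717]
orientation: [0.879, 0.477, 0.0, 0.0]
ft_force: [0.4, 0.4, -5.9]
width: 0.383
grasp_force: 25.0
```

Request:
step_arm:
  rows:
    - {"xyz": [0,0,0.003],"yaw": 0}
    - {"xyz": [0,0,0],"yaw": 0}
    - {"xyz": [0,0,0],"yaw": 0}
    - {"xyz": [0,0,0],"yaw": 0}

```text
t: 14.45
position: [0.5602, 0.1517, 0.0698]
orientation: [0.879, 0.477, 0.0, -0.0]
ft_force: [-0.6, -1.1, -4.7]
width: 0.386
grasp_force: 25.0
```

Request:
step_arm:
  rows:
    - {"xyz": [0,0,0],"yaw": 0}
    - {"xyz": [0,0,0],"yaw": 0}
    - {"xyz": [0,0,0],"yaw": 0}
  fingers: -0.17
  grip_force: 10

```text
t: 14.75
position: [0.5608, 0.1518, 0.071]
orientation: [0.879, 0.477, 0.001, 0.0]
ft_force: [-0.3, -0.6, -0.8]
width: 0.414
grasp_force: 0.0
```

```bash
cat > c.py <<'E'
from h import *
import sys
plan(*[float(a) for a in sys.argv[2:5]])
s=env.get_state();print('w',round(s['width']*88,1),'g',round(s['grasp_force'],1),'T',np.round(s['wrist_torque'],2))
from scipy.spatial.transform import Rotation as Ro
R=Ro.from_quat(s['orientation']).as_matrix();psi=np.degrees(np.arctan2(R[1,0],R[0,0]))
W=wpts(grab('wrist'));Z=W[...,2]*1000;D=(W[...,:2]-s['position'][:2])*1000
H=float(sys.argv[1])
m=(np.abs(D@R[:2,0])<14)&(np.abs(D@R[:2,1])<14)&(Z>100-40*(H<50))&(Z<175)
q=Z[m];h,e=np.histogram(q,np.arange(60,176,.5));k=np.argmax(h);hz=np.median(q[abs(q-e[k])<2])
print('head top',round(hz,1),'=> collar gap',round(hz-60-H,1))
Q=W[m&(abs(Z-hz)<3)][:,:2]*1000
held(W,hz-H+5-0,psi)
E
python3 c.py 43 560.2 151.7 69
```

```text
t 14.8 tcp [560.8 151.8  71. ] psi 57.0 j1,j6 [11.8 44.8] F [-0.3 -0.6 -0.8]
 shift u [-0.0008 -0.0008  0.0034] n>= 1 
w 36.5 g 0.0 T [-0.02 -0.04  0.04]
head top 124.4 => collar gap 21.4
collar z 86.4 n 2185 centre tool XY [-1.04 -1.12] res 0.14 27 Yext [-27.9  25.5]
```

Request:
step_arm:
  rows:
    - {"xyz": [0,0,0.006],"yaw": -0.044}
    - {"xyz": [0,0,0],"yaw": -0.044}
    - {"xyz": [0,0,0],"yaw": -0.044}
    - {"xyz": [0,0,0],"yaw": 0}

```text
t: 15.2
position: [0.5607, 0.1518, 0.067]
orientation: [0.761, 0.648, 0.001, 0.0]
ft_force: [-0.4, 0.3, 0.4]
width: 0.411
grasp_force: 0.1
```

```bash
python3 c.py 43 560.2 151.7 67
```

```text
t 15.2 tcp [560.7 151.8  67. ] psi 80.8 j1,j6 [11.8 21. ] F [-0.4  0.3  0.4]
 shift u [-0.0002 -0.0007 -0.    ] n>= 1 
w 36.1 g 0.1 T [-0.01 -0.04  0.  ]
head top 124.4 => collar gap 21.4
collar z 86.3 n 2190 centre tool XY [-0.74 -0.48] res 0.14 27 Yext [-26.3  25.5]
```

Request:
step_arm:
  rows:
    - {"xyz": [0,0,0],"yaw": -0.044}
    - {"xyz": [0,0,0],"yaw": -0.044}
    - {"xyz": [0,0,0],"yaw": -0.044}
    - {"xyz": [0,0,0],"yaw": -0.044}
    - {"xyz": [0,0,0],"yaw": 0}

```text
t: 15.75
position: [0.5602, 0.1517, 0.0663]
orientation: [0.557, 0.831, 0.0, 0.0]
ft_force: [0.7, 0.1, -1.2]
width: 0.414
grasp_force: 0.0
```

```bash
python3 c.py 43 560.2 151.7 67
```

```text
t 15.8 tcp [560.2 151.7  66.3] psi 112.3 j1,j6 [ 11.8 -10.5] F [ 0.7  0.1 -1.2]
 shift u [ 0.0001 -0.     -0.0012] n>= 1 
w 36.5 g 0.0 T [ 0.05 -0.07 -0.05]
head top 124.4 => collar gap 21.4
collar z 86.4 n 2210 centre tool XY [ 0.08 -0.8 ] res 0.15 27 Yext [-27.   25.3]
```

Request:
step_arm:
  rows:
    - {"xyz": [0,0,0],"yaw": -0.044}
    - {"xyz": [0,0,0],"yaw": -0.044}
    - {"xyz": [0,0,0],"yaw": -0.044}
    - {"xyz": [0,0,0],"yaw": -0.044}
    - {"xyz": [0,0,0],"yaw": 0}

```text
t: 16.3
position: [0.5602, 0.1516, 0.0661]
orientation: [0.31, 0.951, -0.0, -0.0]
ft_force: [0.3, -0.3, 0.3]
width: 0.417
grasp_force: 0.0
```

```bash
python3 c.py 43 560.2 151.7 67
```

```text
t 16.3 tcp [560.2 151.6  66.1] psi 143.9 j1,j6 [ 11.8 -42.1] F [ 0.3 -0.3  0.3]
 shift u [ 0.      0.0001 -0.0015] n>= 1 
w 36.7 g 0.0 T [ 0.06 -0.14 -0.03]
head top 124.5 => collar gap 21.5
collar z 86.4 n 2214 centre tool XY [ 0.53 -0.86] res 0.16 27 Yext [-27.2  25.4]
```

Request:
step_arm:
  rows:
    - {"xyz": [0,0,0],"yaw": -0.044}
    - {"xyz": [0,0,0],"yaw": -0.044}
    - {"xyz": [0,0,0],"yaw": -0.044}
    - {"xyz": [0,0,0],"yaw": -0.044}
    - {"xyz": [0,0,0],"yaw": 0}

```text
t: 16.85
position: [0.5601, 0.1518, 0.066]
orientation: [0.039, 0.999, 0.0, -0.0]
ft_force: [-0.4, 1.0, 0.4]
width: 0.415
grasp_force: 0.2
```

```bash
python3 c.py 43 560.2 151.7 67
```

```text
t 16.9 tcp [560.1 151.8  66. ] psi 175.6 j1,j6 [ 11.8 -73.8] F [-0.4  1.   0.4]
 shift u [-0.0001 -0.0002 -0.0016] n>= 1 
w 36.5 g 0.2 T [ 0.09 -0.11 -0.04]
head top 124.0 => collar gap 21.0
collar z 86.1 n 2217 centre tool XY [0.47 0.2 ] res 0.18 27 Yext [-25.6  25.9]
```

Request:
step_arm:
  rows:
    - {"xyz": [0,0,0],"yaw": -0.044}
    - {"xyz": [0,0,0],"yaw": -0.044}
    - {"xyz": [0,0,0],"yaw": 0}
    - {"xyz": [0,0,0],"yaw": 0}

```text
t: 17.3
position: [0.5602, 0.1517, 0.0663]
orientation: [-0.098, 0.995, 0.0, 0.0]
ft_force: [0.5, -0.4, -0.0]
width: 0.413
grasp_force: 0.0
```

```bash
python3 c.py 43 560.2 151.7 67
```

```text
t 17.3 tcp [560.2 151.7  66.3] psi -168.8 j1,j6 [ 11.8 -89.4] F [ 0.5 -0.4 -0. ]
 shift u [ 0.      0.0001 -0.0012] n>= 1 
w 36.3 g 0.0 T [ 0.03 -0.1  -0.02]
head top 110.6 => collar gap 7.6
collar z 72.6 n 2172 centre tool XY [ 1.13 -0.6 ] res 0.15 27 Yext [-28.3  27.1]
```

Request:
step_arm:
  rows:
    - {"xyz": [0,0,0.013],"yaw": 0}
    - {"xyz": [0,0,0],"yaw": 0.044}
    - {"xyz": [0,0,0],"yaw": 0.044}
    - {"xyz": [0,0,0],"yaw": 0.044}
    - {"xyz": [0,0,0],"yaw": 0.044}
    - {"xyz": [0,0,0],"yaw": 0.044}
    - {"xyz": [0,0,0],"yaw": 0.044}
    - {"xyz": [0,0,0],"yaw": 0}

```text
t: 18.15
position: [0.5599, 0.1516, 0.0576]
orientation: [0.31, 0.951, -0.0, -0.0]
ft_force: [0.2, -1.5, 0.1]
width: 0.414
grasp_force: 0.0
```

Request:
step_arm:
  rows:
    - {"xyz": [0,0,0],"yaw": 0.044}
    - {"xyz": [0,0,0],"yaw": 0.044}
    - {"xyz": [0,0,0],"yaw": 0.044}
    - {"xyz": [0,0,0],"yaw": 0.044}
    - {"xyz": [0,0,0],"yaw": 0.044}
    - {"xyz": [0,0,0],"yaw": 0}

```text
t: 18.75
position: [0.5601, 0.1517, 0.058]
orientation: [0.612, 0.791, -0.0, -0.0]
ft_force: [0.6, -0.0, 0.7]
width: 0.418
grasp_force: 0.1
```

```bash
python3 c.py 43 560.2 151.7 58.5
```

```text
t 18.8 tcp [560.1 151.7  58. ] psi 104.6 j1,j6 [11.8 -2.8] F [ 0.6 -0.   0.7]
 shift u [-0.0001  0.0002 -0.0009] n>= 1 
w 36.8 g 0.1 T [-0.04 -0.12  0.03]
head top 104.0 => collar gap 1.0
collar z 60.8 n 4889 centre tool XY [22.33  0.  ] res 2.74 27 Yext [-44.5  44.6]
```

Request:
step_arm:
  rows:
    - {"xyz": [0,0,0],"yaw": 0.044}
    - {"xyz": [0,0,0],"yaw": 0.044}
    - {"xyz": [0,0,0],"yaw": 0.044}
    - {"xyz": [0,0,0],"yaw": 0}
    - {"xyz": [0,0,0],"yaw": 0}

```text
t: 19.3
position: [0.5602, 0.1517, 0.0584]
orientation: [0.76, 0.65, 0.0, -0.0]
ft_force: [0.3, -0.3, -0.1]
width: 0.416
grasp_force: 0.1
```

```bash
python3 c.py 43 560.2 151.7 58.5
```

```text
t 19.3 tcp [560.2 151.7  58.4] psi 81.1 j1,j6 [11.8 20.7] F [ 0.3 -0.3 -0.1]
 shift u [ 0.     -0.     -0.0001] n>= 1 
w 36.6 g 0.1 T [-0.06 -0.03 -0.02]
head top 102.9 => collar gap -0.1
collar z 60.4 n 8002 centre tool XY [21.87  0.21] res 2.7 27 Yext [-44.5  44.5]
```

Request:
step_arm:
  rows:
    - {"xyz": [0,0,0],"yaw": 0.03}
    - {"xyz": [0,0,0],"yaw": 0.03}
    - {"xyz": [0,0,0],"yaw": 0}
    - {"xyz": [0,0,0],"yaw": 0}

```text
t: 19.75
position: [0.5603, 0.1517, 0.0586]
orientation: [0.818, 0.575, 0.0, 0.0]
ft_force: [0.7, 0.7, 0.5]
width: 0.419
grasp_force: 0.0
```

```bash
python3 c.py 43 560.2 151.7 58.5
```

```text
t 19.8 tcp [560.3 151.7  58.6] psi 70.2 j1,j6 [11.8 31.6] F [0.7 0.7 0.5]
 shift u [ 0.     -0.0002  0.0001] n>= 1 
w 36.8 g 0.0 T [-0.08 -0.01 -0.  ]
head top 102.9 => collar gap -0.1
collar z 60.5 n 8125 centre tool XY [21.9   0.06] res 2.88 27 Yext [-44.4  44.5]
```

Request:
step_arm:
  rows:
    - {"xyz": [0,0,0],"yaw": 0}
    - {"xyz": [0,0,0],"yaw": 0}
    - {"xyz": [0,0,0],"yaw": 0}
    - {"xyz": [0,0,0],"yaw": 0}
    - {"xyz": [0,0,0],"yaw": 0}
    - {"xyz": [0,0,0],"yaw": 0}
  fingers: 1

```text
t: 20.4
position: [0.5602, 0.1517, 0.0584]
orientation: [0.819, 0.573, -0.0, -0.0]
ft_force: [1.0, 0.4, -0.9]
width: 0.923
grasp_force: 0.0
```

Request:
step_arm:
  rows:
    - {"xyz": [0,0,-0.04],"yaw": 0}
    - {"xyz": [0,0,-0.05],"yaw": 0}
    - {"xyz": [0,0,-0.05],"yaw": 0}
    - {"xyz": [0,0,-0.05],"yaw": 0}
    - {"xyz": [0,0,-0.05],"yaw": 0}
    - {"xyz": [0,0,0],"yaw": 0.044}
    - {"xyz": [0,0,0],"yaw": 0.044}
    - {"xyz": [0,0,0],"yaw": 0.044}
    - {"xyz": [0,0,0],"yaw": 0.044}
    - {"xyz": [0,0,0],"yaw": 0.044}

```text
t: 21.4
position: [0.5602, 0.1516, 0.2024]
orientation: [0.966, 0.259, -0.0, 0.0]
ft_force: [0.7, 0.8, -0.0]
width: 1.0
grasp_force: 0.0
```

Request:
step_arm:
  rows:
    - {"xyz": [0,0,0],"yaw": 0.04}
    - {"xyz": [0,0,0],"yaw": 0}
    - {"xyz": [0,0,0],"yaw": 0}

```text
t: 21.7
position: [0.5602, 0.1517, 0.2024]
orientation: [0.979, 0.202, -0.0, -0.0]
ft_force: [-0.4, -0.8, 0.3]
width: 0.997
grasp_force: 0.0
```

Run:
```python
from h import *
im=grab('wrist');W=wpts(im);head(W,(560,152),rad=35,z0=90)
s=grab('top');W=pts(s)
for c in((466.6,-117.8),(633,-76)):
    try: head(W,c,rad=55,z0=100)
    except Exception as e: print(e)
plan(466,-119,205,23.8)
```

```text
head z 104.0 [559.1 151.8] [35.2 35.1] ang 76.7 1230
head z 144.0 [ 466.5 -117.7] [33.4 33.2] ang 23.2 158
head z 143.9 [632.5 -75.8] [34.  33.9] ang 22.8 147
t 21.8 tcp [560.2 151.7 202.4] psi 23.3 j1,j6 [11.8 78.5] F [0.7 0.9 0.7]
 shift u [-0.3227  0.3522 -0.0043] n>= 7 yaw u -0.0027
```

Request:
step_arm:
  rows:
    - {"xyz": [-0.0403,0.044,0],"yaw": 0}
    - {"xyz": [-0.0403,0.044,0],"yaw": 0}
    - {"xyz": [-0.0403,0.044,0],"yaw": 0}
    - {"xyz": [-0.0403,0.044,0],"yaw": 0}
    - {"xyz": [-0.0403,0.044,0],"yaw": 0}
    - {"xyz": [-0.0403,0.044,0],"yaw": 0}
    - {"xyz": [-0.0403,0.044,0],"yaw": 0}
    - {"xyz": [-0.0403,0.044,0],"yaw": 0}
    - {"xyz": [0,0,0],"yaw": 0}
    - {"xyz": [0,0,0],"yaw": 0}

```text
t: 22.8
position: [0.4654, -0.1189, 0.2026]
orientation: [0.98, 0.2, 0.0, -0.0]
ft_force: [-0.8, -0.3, 0.6]
width: 1.0
grasp_force: 0.0
```

Request:
step_arm:
  rows:
    - {"xyz": [0,0,0],"yaw": 0}
    - {"xyz": [0,0,0],"yaw": 0}
    - {"xyz": [0,0,0],"yaw": 0}

```text
t: 23.1
position: [0.4658, -0.1176, 0.2024]
orientation: [0.979, 0.202, -0.0, -0.0]
ft_force: [-0.5, -0.5, -0.3]
width: 1.003
grasp_force: 0.0
```

Run:
```python
from h import *
W=wpts(grab('wrist'));head(W,(466,-119),z0=100)
plan(466,-119,85.5,23.8)
```

```text
head z 140.7 [ 465.6 -119. ] [33.8 33.6] ang 23.2 1585
t 23.1 tcp [ 465.7 -117.8  202.4] psi 23.3 j1,j6 [-18.3  48.5] F [ 0.6  0.2 -0.1]
 shift u [-0.0004  0.0021  0.1948] n>= 3 yaw u -0.003
```

Request:
step_arm:
  rows:
    - {"xyz": [0.0003,0.0019,0],"yaw": 0}
    - {"xyz": [0,0,0.045],"yaw": 0}
    - {"xyz": [0,0,0.045],"yaw": 0}
    - {"xyz": [0,0,0.045],"yaw": 0}
    - {"xyz": [0,0,0.04],"yaw": 0}
    - {"xyz": [0,0,0.02],"yaw": 0}
    - {"xyz": [0,0,0],"yaw": 0}
    - {"xyz": [0,0,0],"yaw": 0}
    - {"xyz": [0,0,0],"yaw": 0}

```text
t: 24.05
position: [0.467, -0.1198, 0.0872]
orientation: [0.98, 0.201, 0.001, 0.001]
ft_force: [-0.0, 0.1, -1.1]
width: 1.002
grasp_force: 0.0
```

Request:
step_arm:
  rows:
    - {"xyz": [0,0,0],"yaw": 0}
    - {"xyz": [0,0,0],"yaw": 0}
    - {"xyz": [0,0,0],"yaw": 0}
    - {"xyz": [0,0,0],"yaw": 0}
    - {"xyz": [0,0,0],"yaw": 0}
    - {"xyz": [0,0,0],"yaw": 0}
    - {"xyz": [0,0,0],"yaw": 0}
    - {"xyz": [0,0,0],"yaw": 0}
    - {"xyz": [0,0,0],"yaw": 0}
    - {"xyz": [0,0,0],"yaw": 0}
  fingers: -1
  grip_force: 25

```text
t: 25.05
position: [0.466, -0.1195, 0.0854]
orientation: [0.98, 0.201, -0.0, -0.0]
ft_force: [0.3, 1.0, 0.3]
width: 0.388
grasp_force: 24.9
```

Request:
step_arm:
  rows:
    - {"xyz": [0,0,-0.015],"yaw": 0}
    - {"xyz": [0,0,-0.04],"yaw": 0}
    - {"xyz": [0,0,-0.05],"yaw": 0}
    - {"xyz": [0,0,-0.05],"yaw": 0}
    - {"xyz": [0,0,-0.05],"yaw": 0}
    - {"xyz": [0,0,0],"yaw": 0}
    - {"xyz": [0,0,0],"yaw": 0}
    - {"xyz": [0,0,0],"yaw": 0}

```text
t: 25.85
position: [0.4652, -0.1193, 0.2057]
orientation: [0.98, 0.201, -0.002, -0.001]
ft_force: [0.0, -0.3, -6.8]
width: 0.387
grasp_force: 25.0
```

Run:
```python
from h import *
s=env.get_state();print(s['width']*88,s['grasp_force'])
W=wpts(grab('wrist'));held(W,s['position'][2]*1000-19.5,23.3)
plan(465,206,208,23.3)
```

```text
34.050070400214025 24.963351488113403
collar z 186.0 n 2443 centre tool XY [-0.75 -0.52] res 0.14 27 Yext [-29.2  27.9]
t 25.9 tcp [ 465.2 -119.3  205.7] psi 23.2 j1,j6 [-18.4  48.4] F [ 0.   0.8 -5.2]
 shift u [ 0.213  -0.4986 -0.0031] n>= 8 yaw u -0.0008
```

Request:
step_arm:
  rows:
    - {"xyz": [0.012,-0.043,0],"yaw": 0}
    - {"xyz": [0.012,-0.043,0],"yaw": 0}
    - {"xyz": [0.012,-0.043,0],"yaw": 0}
    - {"xyz": [0.012,-0.043,0],"yaw": 0}
    - {"xyz": [0.012,-0.043,0],"yaw": 0}
    - {"xyz": [0.012,-0.043,0],"yaw": 0}
    - {"xyz": [0.012,-0.043,0],"yaw": 0}
    - {"xyz": [0.012,-0.043,0],"yaw": 0}
    - {"xyz": [0.012,-0.043,0],"yaw": 0}
    - {"xyz": [0.012,-0.043,0],"yaw": 0}

```text
t: 26.9
position: [0.4299, 0.1468, 0.2065]
orientation: [0.98, 0.201, -0.001, 0.0]
ft_force: [0.8, 0.6, -4.7]
width: 0.385
grasp_force: 25.0
```

Request:
step_arm:
  rows:
    - {"xyz": [0,0,0],"yaw": 0}
    - {"xyz": [0,0,0],"yaw": 0}
    - {"xyz": [0,0,0],"yaw": 0}
    - {"xyz": [0,0,0],"yaw": 0}
    - {"xyz": [0,0,0],"yaw": 0}
    - {"xyz": [0,0,0],"yaw": 0}

```text
t: 27.5
position: [0.4309, 0.1455, 0.2084]
orientation: [0.98, 0.2, 0.0, 0.0]
ft_force: [0.3, 0.3, -5.1]
width: 0.384
grasp_force: 25.0
```

```bash
cat > b.py <<'E'
from h import *
from scipy.spatial.transform import Rotation as Ro
import sys
s=env.get_state();psi=float(sys.argv[1]);name=sys.argv[2]
W=wpts(grab('wrist',name));held(W,s['position'][2]*1000-19.5,psi)
m=(np.hypot(W[...,0]-.539,W[...,1]-.227)<.17)&(W[...,2]>.055)&(W[...,2]<.065)
r=cv2.minAreaRect((W[m][:,:2]*1000).astype(np.float32));print(np.median(W[m][:,2]),r)
c=np.array(r[0]);a=np.radians(90+r[2]);ex=np.array([np.cos(a),np.sin(a)]);ey=np.array([-ex[1],ex[0]])
print('blue1',c+55*ex+55*ey,'blue2',c+55*ex-55*ey)
plan(465,206,208,psi)
E
python3 b.py 23.3 w5.png
```

```text
collar z 188.3 n 2412 centre tool XY [-0.58 -0.38] res 0.11 27 Yext [-29.2  27.9]
0.060192479132229526 ((538.0779418945312, 226.07327270507812), (221.39735412597656, 221.85452270507812), 60.74672317504883)
blue1 [463.21528586 204.96444206] blue2 [516.96911125 300.93592874]
t 27.6 tcp [430.9 145.6 208.5] psi 23.1 j1,j6 [14.4 81.3] F [-0.5 -0.5 -5.6]
 shift u [ 0.0919 -0.0703  0.0008] n>= 2 yaw u -0.001
```

View pics/w5.png

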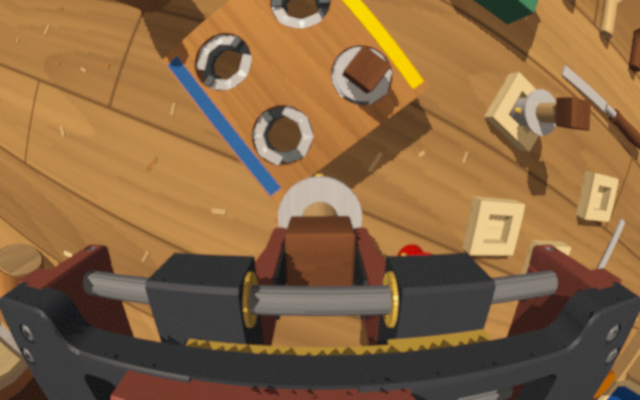

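The wrist view shows the short stop home at (362,72), the held tall stop at (320,205) and the free blue seats at (283,135) and (223,62). Now I'll move to blue1.

Request:
step_arm:
  rows:
    - {"xyz": [0.0298,-0.0231,0],"yaw": 0}
    - {"xyz": [0.0298,-0.0231,0],"yaw": 0}
    - {"xyz": [0.0297,-0.0232,0],"yaw": 0}
    - {"xyz": [0,0,0.04],"yaw": 0}
    - {"xyz": [0,0,0.04],"yaw": 0}
    - {"xyz": [0,0,0.02],"yaw": 0}
    - {"xyz": [0,0,0],"yaw": 0}
    - {"xyz": [0,0,0],"yaw": 0}
    - {"xyz": [0,0,0],"yaw": 0}
    - {"xyz": [0,0,0],"yaw": 0}

```text
t: 28.55
position: [0.4643, 0.2054, 0.15]
orientation: [0.98, 0.201, 0.001, -0.0]
ft_force: [0.0, 1.6, -4.2]
width: 0.386
grasp_force: 25.0
```

Request:
step_arm:
  rows:
    - {"xyz": [0,0,0],"yaw": 0}
    - {"xyz": [0,0,0],"yaw": 0}
    - {"xyz": [0,0,0],"yaw": 0}
    - {"xyz": [0,0,0],"yaw": 0}
    - {"xyz": [0,0,0],"yaw": 0}

```text
t: 29.05
position: [0.4637, 0.2053, 0.1484]
orientation: [0.98, 0.201, -0.0, -0.0]
ft_force: [0.6, 0.5, -5.6]
width: 0.39
grasp_force: 25.0
```

Run:
```python
from h import *
plan(463.9,204.9,106.4,23.1)
W=wpts(grab('wrist'));held(W,env.get_state()['position'][2]*1000-19.5,23.1)
```

```text
t 29.1 tcp [463.7 205.3 148.4] psi 23.2 j1,j6 [20.  86.9] F [ 0.6  0.5 -5.6]
 shift u [0.0001 0.0008 0.07  ] n>= 1 yaw u 0.0003
collar z 128.1 n 2414 centre tool XY [-0.54 -0.41] res 0.13 27 Yext [-29.2  28.1]
```

Request:
step_arm:
  rows:
    - {"xyz": [0.0001,0.0007,0],"yaw": 0}
    - {"xyz": [0,0,0.006],"yaw": 0}
    - {"xyz": [0,0,0.006],"yaw": 0}
    - {"xyz": [0,0,0.005],"yaw": 0}
    - {"xyz": [0,0,0],"yaw": 0}
    - {"xyz": [0,0,0],"yaw": 0}

```text
t: 29.7
position: [0.4638, 0.2049, 0.1381]
orientation: [0.98, 0.201, -0.0, 0.0]
ft_force: [-0.0, 0.2, -6.3]
width: 0.385
grasp_force: 25.0
```

Request:
step_arm:
  rows:
    - {"xyz": [0,0,0.005],"yaw": 0}
    - {"xyz": [0,0,0.004],"yaw": 0}
    - {"xyz": [0,0,0],"yaw": 0}
    - {"xyz": [0,0,0],"yaw": 0}

```text
t: 30.1
position: [0.4638, 0.2049, 0.1327]
orientation: [0.98, 0.201, -0.0, 0.0]
ft_force: [0.1, 0.3, -4.9]
width: 0.388
grasp_force: 25.0
```

Run:
```python
from h import *
plan(463.9,204.9,106.4,23.1)
```

```text
t 30.1 tcp [463.8 204.9 132.7] psi 23.2 j1,j6 [20.  86.8] F [ 0.1  0.3 -4.9]
 shift u [0.0001 0.0001 0.0438] n>= 1 yaw u 0.0003
```

Request:
step_arm:
  rows:
    - {"xyz": [0,0,0.008],"yaw": 0}
    - {"xyz": [0,0,0.008],"yaw": 0}
    - {"xyz": [0,0,0.008],"yaw": 0}
    - {"xyz": [0,0,0.008],"yaw": 0}
    - {"xyz": [0,0,0],"yaw": 0}
    - {"xyz": [0,0,0],"yaw": 0}

```text
t: 30.7
position: [0.4638, 0.2049, 0.1134]
orientation: [0.98, 0.201, -0.0, 0.0]
ft_force: [0.4, -0.4, -5.2]
width: 0.388
grasp_force: 25.0
```

Request:
step_arm:
  rows:
    - {"xyz": [0,0,0.003],"yaw": 0}
    - {"xyz": [0,0,0.003],"yaw": 0}
    - {"xyz": [0,0,0],"yaw": 0}
    - {"xyz": [0,0,0],"yaw": 0}

```text
t: 31.1
position: [0.4639, 0.205, 0.11]
orientation: [0.98, 0.201, 0.0, -0.0]
ft_force: [0.1, -0.1, -5.0]
width: 0.389
grasp_force: 25.0
```

Request:
step_arm:
  rows:
    - {"xyz": [0,0,0.002],"yaw": 0}
    - {"xyz": [0,0,0.002],"yaw": 0}
    - {"xyz": [0,0,0],"yaw": 0}
    - {"xyz": [0,0,0],"yaw": 0}

```text
t: 31.5
position: [0.4639, 0.2049, 0.1076]
orientation: [0.98, 0.201, -0.0, -0.0]
ft_force: [0.8, 0.2, -5.8]
width: 0.388
grasp_force: 25.0
```

Request:
step_arm:
  rows:
    - {"xyz": [0,0,0],"yaw": 0}
    - {"xyz": [0,0,0],"yaw": 0}
    - {"xyz": [0,0,0],"yaw": 0}
    - {"xyz": [0,0,0.01],"yaw": 0}
    - {"xyz": [0,0,0.01],"yaw": 0}
    - {"xyz": [0,0,0],"yaw": 0}
  fingers: -0.17
  grip_force: 10

```text
t: 32.1
position: [0.4632, 0.2047, 0.0942]
orientation: [0.98, 0.201, -0.001, 0.0]
ft_force: [-0.1, 0.3, 0.0]
width: 0.411
grasp_force: 0.0
```

```bash
python3 c.py 79 463.9 204.9 95
```

```text
t 32.1 tcp [463.2 204.7  94.2] psi 23.2 j1,j6 [20.  86.8] F [-0.1  0.3  0. ]
 shift u [ 0.0012  0.0002 -0.0014] n>= 1 
w 36.2 g 0.0 T [-0.03  0.02 -0.  ]
head top 159.8 => collar gap 20.8
collar z 85.8 n 2694 centre tool XY [-0.02 -0.26] res 0.23 27 Yext [-28.5  28.1]
```

Request:
step_arm:
  rows:
    - {"xyz": [0,0,0],"yaw": -0.044}
    - {"xyz": [0,0,0],"yaw": -0.044}
    - {"xyz": [0,0,0],"yaw": -0.044}
    - {"xyz": [0,0,0],"yaw": 0}
    - {"xyz": [0,0,0],"yaw": 0}

```text
t: 32.65
position: [0.4639, 0.2049, 0.0957]
orientation: [0.918, 0.396, -0.0, 0.0]
ft_force: [0.0, -0.2, 0.0]
width: 0.414
grasp_force: 0.0
```

```bash
python3 c.py 79 463.9 204.9 95
```

```text
t 32.6 tcp [463.9 204.9  95.7] psi 46.7 j1,j6 [20.  63.3] F [ 0.  -0.2  0. ]
 shift u [-0.      0.0001  0.0011] n>= 1 
w 36.4 g 0.0 T [-0.04 -0.04  0.04]
head top 146.5 => collar gap 7.5
collar z 72.5 n 2409 centre tool XY [-1.02 -0.56] res 0.19 27 Yext [-29.3  27.8]
```

It dropped into the thread (gap 7.5 mm). There isn't enough forward wrist range left, so I'll open, re-index the jaws by −90° and drive on.

Request:
step_arm:
  rows:
    - {"xyz": [0,0,0],"yaw": 0}
    - {"xyz": [0,0,0],"yaw": 0}
    - {"xyz": [0,0,0],"yaw": 0}
    - {"xyz": [0,0,0],"yaw": 0}
    - {"xyz": [0,0,0],"yaw": 0}
    - {"xyz": [0,0,0],"yaw": 0}
  fingers: 1

```text
t: 33.3
position: [0.4639, 0.2049, 0.0956]
orientation: [0.917, 0.398, 0.0, -0.0]
ft_force: [-0.5, 0.1, -0.1]
width: 0.924
grasp_force: 0.0
```

Request:
step_arm:
  rows:
    - {"xyz": [0,0,0],"yaw": -0.045}
    - {"xyz": [0,0,0],"yaw": -0.045}
    - {"xyz": [0,0,0],"yaw": -0.045}
    - {"xyz": [0,0,0],"yaw": -0.045}
    - {"xyz": [0,0,0],"yaw": -0.045}
    - {"xyz": [0,0,0],"yaw": -0.045}
    - {"xyz": [0,0,0],"yaw": -0.045}
    - {"xyz": [0,0,0],"yaw": -0.045}
    - {"xyz": [0,0,0],"yaw": -0.045}
    - {"xyz": [0,0,0],"yaw": -0.045}

```text
t: 34.3
position: [0.4639, 0.2049, 0.0956]
orientation: [0.436, 0.9, 0.0, -0.0]
ft_force: [-0.0, -0.2, -0.1]
width: 1.0
grasp_force: 0.0
```

Request:
step_arm:
  rows:
    - {"xyz": [0,0,0],"yaw": -0.02}
    - {"xyz": [0,0,0],"yaw": 0}
    - {"xyz": [0,0,0],"yaw": 0}

```text
t: 34.6
position: [0.4639, 0.2049, 0.0956]
orientation: [0.411, 0.911, 0.0, 0.0]
ft_force: [-0.7, -0.6, -0.0]
width: 1.001
grasp_force: 0.0
```

```bash
python3 c.py 79 463.9 204.9 95
python3 - <<'E'
from h import *
head(wpts(grab('wrist')),(463.5,204.5),z0=120)
E
```

```text
t 34.6 tcp [463.9 204.9  95.6] psi 131.4 j1,j6 [ 20.  -21.4] F [-0.7 -0.6 -0. ]
 shift u [-0.0001 -0.      0.0011] n>= 1 
w 88.1 g 0.0 T [-0.03 -0.13  0.04]
head top 146.5 => collar gap 7.5
collar z 72.5 n 2437 centre tool XY [ 0.11 -0.62] res 0.17 27 Yext [-29.6  27.6]
head z 147.4 [461.4 206.6] [34.2 30.6] ang 41.6 3891
```

Request:
step_arm:
  rows:
    - {"xyz": [0,0,0],"yaw": 0}
    - {"xyz": [0,0,0],"yaw": 0}
    - {"xyz": [0,0,0],"yaw": 0}
    - {"xyz": [0,0,0],"yaw": 0}
    - {"xyz": [0,0,0],"yaw": 0}
    - {"xyz": [0,0,0],"yaw": 0}
    - {"xyz": [0,0,0],"yaw": 0}
    - {"xyz": [0,0,0],"yaw": 0}
  fingers: -0.17

```text
t: 35.5
position: [0.4639, 0.205, 0.0956]
orientation: [0.411, 0.912, -0.0, -0.0]
ft_force: [-0.1, -0.0, -1.0]
width: 0.416
grasp_force: 0.0
```

Request:
step_arm:
  rows:
    - {"xyz": [0,0,0],"yaw": 0.044}
    - {"xyz": [0,0,0],"yaw": 0.044}
    - {"xyz": [0,0,0],"yaw": 0.044}
    - {"xyz": [0,0,0],"yaw": 0.044}
    - {"xyz": [0,0,0],"yaw": 0.044}
    - {"xyz": [0,0,0],"yaw": 0.044}
    - {"xyz": [0,0,0],"yaw": 0}

```text
t: 36.2
position: [0.4639, 0.2049, 0.0953]
orientation: [0.744, 0.669, -0.0, -0.0]
ft_force: [1.2, 0.1, -0.7]
width: 0.418
grasp_force: 0.3
```

Request:
step_arm:
  rows:
    - {"xyz": [0,0,0],"yaw": 0.044}
    - {"xyz": [0,0,0],"yaw": 0.044}
    - {"xyz": [0,0,0],"yaw": 0.044}
    - {"xyz": [0,0,0],"yaw": 0.044}
    - {"xyz": [0,0,0],"yaw": 0}
    - {"xyz": [0,0,0],"yaw": 0}

```text
t: 36.8
position: [0.464, 0.2049, 0.0958]
orientation: [0.896, 0.443, 0.0, 0.0]
ft_force: [1.1, 0.1, 0.2]
width: 0.412
grasp_force: 0.3
```

```bash
python3 c.py 79 463.9 204.9 95
```

```text
t 36.8 tcp [464.  204.9  95.8] psi 52.6 j1,j6 [20.  57.3] F [1.1 0.1 0.2]
 shift u [-0.0001 -0.0001  0.0013] n>= 1 
w 36.3 g 0.3 T [-0.06 -0.1   0.03]
head top 140.7 => collar gap 1.7
collar z 66.0 n 2305 centre tool XY [-1.42 -0.61] res 0.17 27 Yext [-30.1  28.1]
```

Request:
step_arm:
  rows:
    - {"xyz": [0,0,0],"yaw": 0.044}
    - {"xyz": [0,0,0],"yaw": 0.044}
    - {"xyz": [0,0,0],"yaw": 0.044}
    - {"xyz": [0,0,0],"yaw": 0.044}
    - {"xyz": [0,0,0],"yaw": 0}
    - {"xyz": [0,0,0],"yaw": 0}

```text
t: 37.45
position: [0.4639, 0.2051, 0.0959]
orientation: [0.983, 0.182, 0.0, -0.0]
ft_force: [-0.2, -0.1, -0.4]
width: 0.413
grasp_force: 0.0
```

```bash
python3 c.py 79 463.9 204.9 95
```

```text
t 37.5 tcp [463.9 205.1  95.9] psi 21.0 j1,j6 [20. 89.] F [-0.2 -0.1 -0.4]
 shift u [-0.0002  0.0002  0.0015] n>= 1 
w 36.4 g 0.0 T [ 0.03 -0.02  0.03]
head top 138.9 => collar gap -0.1
collar z 60.5 n 6119 centre tool XY [21.86  0.2 ] res 2.76 27 Yext [-44.5  44.5]
```

Request:
step_arm:
  rows:
    - {"xyz": [0,0,0],"yaw": 0.04}
    - {"xyz": [0,0,0],"yaw": 0}
    - {"xyz": [0,0,0],"yaw": 0}

```text
t: 37.8
position: [0.464, 0.205, 0.0958]
orientation: [0.993, 0.119, 0.0, -0.0]
ft_force: [-0.1, 0.6, -0.2]
width: 0.419
grasp_force: 0.0
```

```bash
python3 c.py 79 463.9 204.9 95
```

```text
t 37.8 tcp [464.  205.   95.8] psi 13.7 j1,j6 [20.  96.3] F [-0.1  0.6 -0.2]
 shift u [-0.0001  0.0001  0.0014] n>= 1 
w 36.8 g 0.0 T [-0.01  0.02  0.01]
head top 138.9 => collar gap -0.1
collar z 60.6 n 6120 centre tool XY [21.95  0.09] res 2.7 27 Yext [-44.5  44.5]
```

Request:
step_arm:
  rows:
    - {"xyz": [0,0,0],"yaw": 0}
    - {"xyz": [0,0,0],"yaw": 0}
    - {"xyz": [0,0,0],"yaw": 0}
    - {"xyz": [0,0,0],"yaw": 0}
    - {"xyz": [0,0,0],"yaw": 0}
    - {"xyz": [0,0,0],"yaw": 0}
  fingers: 1

```text
t: 38.45
position: [0.4639, 0.205, 0.0956]
orientation: [0.993, 0.117, -0.0, -0.0]
ft_force: [-0.6, 1.1, -0.3]
width: 0.921
grasp_force: 0.0
```

Request:
step_arm:
  rows:
    - {"xyz": [0,0,-0.03],"yaw": 0}
    - {"xyz": [0,0,-0.05],"yaw": 0}
    - {"xyz": [0,0,-0.05],"yaw": 0}
    - {"xyz": [0,0,-0.05],"yaw": 0}
    - {"xyz": [0,0,0],"yaw": -0.044}
    - {"xyz": [0,0,0],"yaw": -0.012}
    - {"xyz": [0,0,0],"yaw": 0}
    - {"xyz": [0,0,0],"yaw": 0}

```text
t: 39.25
position: [0.4638, 0.2049, 0.2034]
orientation: [0.979, 0.203, -0.0, 0.0]
ft_force: [0.9, -0.5, -0.4]
width: 0.997
grasp_force: 0.0
```

Run:
```python
from h import *
s=grab('top');W=pts(s)
head(W,(632.5,-76),rad=65,z0=110)
plan(633,-77,203,23)
```

```text
head z 142.9 [632.5 -75.9] [34.  34.4] ang 21.5 154
t 39.3 tcp [463.8 204.9 203.3] psi 23.5 j1,j6 [20.  86.5] F [ 0.1  0.7 -0.2]
 shift u [7.170e-02 5.433e-01 5.000e-04] n>= 8 yaw u 0.0025
```

Request:
step_arm:
  rows:
    - {"xyz": [0.0072,0.0543,0],"yaw": 0}
    - {"xyz": [0.0072,0.0543,0],"yaw": 0}
    - {"xyz": [0.0072,0.0543,0],"yaw": 0}
    - {"xyz": [0.0072,0.0543,0],"yaw": 0}
    - {"xyz": [0.0072,0.0543,0],"yaw": 0}
    - {"xyz": [0.0072,0.0543,0],"yaw": 0}
    - {"xyz": [0.0072,0.0543,0],"yaw": 0}
    - {"xyz": [0.0072,0.0543,0],"yaw": 0}
    - {"xyz": [0.0072,0.0543,0],"yaw": 0}
    - {"xyz": [0.0072,0.0543,0],"yaw": 0}

```text
t: 40.3
position: [0.634, -0.0778, 0.2032]
orientation: [0.979, 0.203, -0.0, -0.0]
ft_force: [-0.3, 0.1, 0.2]
width: 1.002
grasp_force: 0.0
```

Request:
step_arm:
  rows:
    - {"xyz": [0,0,0],"yaw": 0}
    - {"xyz": [0,0,0],"yaw": 0}
    - {"xyz": [0,0,0],"yaw": 0}
    - {"xyz": [0,0,0],"yaw": 0}
    - {"xyz": [0,0,0],"yaw": 0}

```text
t: 40.8
position: [0.6333, -0.0756, 0.2042]
orientation: [0.979, 0.204, 0.0, 0.0]
ft_force: [0.1, -0.3, 0.2]
width: 0.997
grasp_force: 0.0
```

Run:
```python
from h import *
W=wpts(grab('wrist'));head(W,(632,-77),z0=110)
plan(633,-76.5,85.5,23)
```

```text
head z 140.7 [631.4 -76.8] [35.1 33.4] ang 24.1 1531
t 40.9 tcp [633.3 -75.7 204.1] psi 23.6 j1,j6 [-9.9 56.5] F [-0.6 -0.3 -0.4]
 shift u [-0.0011  0.0009  0.1977] n>= 3 yaw u 0.0032
```

Request:
step_arm:
  rows:
    - {"xyz": [-0.0021,0.0007,0],"yaw": 0}
    - {"xyz": [0,0,0.045],"yaw": 0}
    - {"xyz": [0,0,0.045],"yaw": 0}
    - {"xyz": [0,0,0.045],"yaw": 0}
    - {"xyz": [0,0,0.04],"yaw": 0}
    - {"xyz": [0,0,0.022],"yaw": 0}
    - {"xyz": [0,0,0],"yaw": 0}
    - {"xyz": [0,0,0],"yaw": 0}
    - {"xyz": [0,0,0],"yaw": 0}

```text
t: 41.75
position: [0.6335, -0.0776, 0.0876]
orientation: [0.979, 0.204, 0.001, 0.001]
ft_force: [-0.0, -0.2, -0.0]
width: 0.999
grasp_force: 0.0
```

Request:
step_arm:
  rows:
    - {"xyz": [0,0,0],"yaw": 0}
    - {"xyz": [0,0,0],"yaw": 0}
    - {"xyz": [0,0,0],"yaw": 0}
    - {"xyz": [0,0,0],"yaw": 0}
    - {"xyz": [0,0,0],"yaw": 0}
    - {"xyz": [0,0,0],"yaw": 0}
    - {"xyz": [0,0,0],"yaw": 0}
    - {"xyz": [0,0,0],"yaw": 0}
    - {"xyz": [0,0,0],"yaw": 0}
    - {"xyz": [0,0,0],"yaw": 0}
  fingers: -1
  grip_force: 25

```text
t: 42.75
position: [0.6325, -0.0774, 0.0854]
orientation: [0.979, 0.204, -0.0, -0.0]
ft_force: [-0.5, 0.1, -0.4]
width: 0.382
grasp_force: 25.0
```

Request:
step_arm:
  rows:
    - {"xyz": [0,0,-0.015],"yaw": 0}
    - {"xyz": [0,0,-0.04],"yaw": 0}
    - {"xyz": [0,0,-0.05],"yaw": 0}
    - {"xyz": [0,0,-0.05],"yaw": 0}
    - {"xyz": [0,0,-0.05],"yaw": 0}
    - {"xyz": [0,0,-0.05],"yaw": 0}
    - {"xyz": [0,0,-0.03],"yaw": 0}
    - {"xyz": [0,0,0],"yaw": 0}
    - {"xyz": [0,0,0],"yaw": 0}

```text
t: 43.65
position: [0.6325, -0.0775, 0.2557]
orientation: [0.979, 0.204, -0.0, -0.0]
ft_force: [0.3, -0.2, -4.4]
width: 0.385
grasp_force: 25.0
```

Run:
```python
from h import *
s=env.get_state();print(s['width']*88,s['grasp_force'])
plan(519,301,256,23.3)
```

```text
33.86326897507213 24.978608787059784
t 43.6 tcp [632.5 -77.5 255.7] psi 23.5 j1,j6 [-10.   56.4] F [ 0.3 -0.2 -4.4]
 shift u [ 7.820e-02 -6.539e-01 -3.000e-04] n>= 9 yaw u 0.0012
```

Request:
step_arm:
  rows:
    - {"xyz": [0.0058,-0.0504,0],"yaw": 0}
    - {"xyz": [0.0058,-0.0504,0],"yaw": 0}
    - {"xyz": [0.0058,-0.0504,0],"yaw": 0}
    - {"xyz": [0.0058,-0.0504,0],"yaw": 0}
    - {"xyz": [0.0058,-0.0504,0],"yaw": 0}
    - {"xyz": [0.0058,-0.0504,0],"yaw": 0}
    - {"xyz": [0.0058,-0.0504,0],"yaw": 0}
    - {"xyz": [0.0058,-0.0504,0],"yaw": 0}
    - {"xyz": [0.0058,-0.0504,0],"yaw": 0}
    - {"xyz": [0.0058,-0.0504,0],"yaw": 0}

```text
t: 44.65
position: [0.5426, 0.2146, 0.2537]
orientation: [0.979, 0.204, -0.002, 0.0]
ft_force: [0.5, 0.4, -3.6]
width: 0.389
grasp_force: 25.0
```

Request:
step_arm:
  rows:
    - {"xyz": [0.0058,-0.0504,0],"yaw": 0}
    - {"xyz": [0.0058,-0.0504,0],"yaw": 0}
    - {"xyz": [0.0058,-0.0504,0],"yaw": 0}
    - {"xyz": [0,0,0.04],"yaw": 0}
    - {"xyz": [0,0,0.04],"yaw": 0}
    - {"xyz": [0,0,0.04],"yaw": 0}
    - {"xyz": [0,0,0.04],"yaw": 0}
    - {"xyz": [0,0,0],"yaw": 0}
    - {"xyz": [0,0,0],"yaw": 0}
    - {"xyz": [0,0,0],"yaw": 0}

```text
t: 45.65
position: [0.5175, 0.3012, 0.1616]
orientation: [0.979, 0.204, 0.001, -0.0]
ft_force: [-0.8, -0.6, -3.3]
width: 0.388
grasp_force: 25.0
```

Request:
step_arm:
  rows:
    - {"xyz": [0,0,0],"yaw": 0}
    - {"xyz": [0,0,0],"yaw": 0}
    - {"xyz": [0,0,0],"yaw": 0}
    - {"xyz": [0,0,0],"yaw": 0}
    - {"xyz": [0,0,0],"yaw": 0}

```text
t: 46.15
position: [0.5172, 0.3011, 0.1606]
orientation: [0.979, 0.204, 0.0, -0.0]
ft_force: [-0.9, 0.0, -5.1]
width: 0.388
grasp_force: 25.0
```

Run:
```python
from h import *
plan(517.5,300.9,147,23.5)
W=wpts(grab('wrist'));held(W,env.get_state()['position'][2]*1000-19.5,23.5)
```

```text
t 46.1 tcp [517.2 301.1 160.6] psi 23.5 j1,j6 [27.  93.4] F [-0.9  0.  -5.1]
 shift u [0.0004 0.0005 0.0226] n>= 1 yaw u 0.0001
collar z 140.7 n 2438 centre tool XY [-0.81 -0.44] res 0.13 27 Yext [-29.1  28.2]
```

Request:
step_arm:
  rows:
    - {"xyz": [0.0009,0.0008,0.01],"yaw": 0}
    - {"xyz": [0,0,0.012],"yaw": 0}
    - {"xyz": [0,0,0.006],"yaw": 0}
    - {"xyz": [0,0,0.005],"yaw": 0}
    - {"xyz": [0,0,0.005],"yaw": 0}
    - {"xyz": [0,0,0],"yaw": 0}
    - {"xyz": [0,0,0],"yaw": 0}
    - {"xyz": [0,0,0],"yaw": 0}

```text
t: 47.0
position: [0.5179, 0.3009, 0.138]
orientation: [0.979, 0.204, 0.0, -0.0]
ft_force: [-0.5, -0.2, -4.1]
width: 0.387
grasp_force: 25.0
```

Request:
step_arm:
  rows:
    - {"xyz": [0,0,0.004],"yaw": 0}
    - {"xyz": [0,0,0.004],"yaw": 0}
    - {"xyz": [0,0,0],"yaw": 0}
    - {"xyz": [0,0,0],"yaw": 0}

```text
t: 47.4
position: [0.5177, 0.3008, 0.1326]
orientation: [0.979, 0.204, -0.0, 0.0]
ft_force: [-0.0, 0.8, -3.8]
width: 0.389
grasp_force: 25.0
```

Run:
```python
from h import *
plan(517.9,300.85,112.5,23.5)
```

```text
t 47.4 tcp [517.7 300.8 132.6] psi 23.5 j1,j6 [26.9 93.4] F [-0.   0.8 -3.8]
 shift u [0.0003 0.0001 0.0336] n>= 1 yaw u 0.0001
```

Request:
step_arm:
  rows:
    - {"xyz": [0,0,0.008],"yaw": 0}
    - {"xyz": [0,0,0.008],"yaw": 0}
    - {"xyz": [0,0,0.008],"yaw": 0}
    - {"xyz": [0,0,0.008],"yaw": 0}
    - {"xyz": [0,0,0],"yaw": 0}
    - {"xyz": [0,0,0],"yaw": 0}

```text
t: 48.0
position: [0.5177, 0.3008, 0.1134]
orientation: [0.979, 0.204, -0.0, 0.0]
ft_force: [-0.3, -0.1, -4.5]
width: 0.386
grasp_force: 25.0
```

Request:
step_arm:
  rows:
    - {"xyz": [0,0,0.003],"yaw": 0}
    - {"xyz": [0,0,0.003],"yaw": 0}
    - {"xyz": [0,0,0],"yaw": 0}
    - {"xyz": [0,0,0],"yaw": 0}

```text
t: 48.4
position: [0.5178, 0.3008, 0.11]
orientation: [0.979, 0.204, -0.0, 0.0]
ft_force: [0.0, 0.2, -3.9]
width: 0.384
grasp_force: 25.0
```

Request:
step_arm:
  rows:
    - {"xyz": [0,0,0.002],"yaw": 0}
    - {"xyz": [0,0,0.002],"yaw": 0}
    - {"xyz": [0,0,0],"yaw": 0}
    - {"xyz": [0,0,0],"yaw": 0}

```text
t: 48.8
position: [0.5178, 0.3008, 0.1076]
orientation: [0.979, 0.204, -0.0, 0.0]
ft_force: [0.0, -0.5, -3.9]
width: 0.386
grasp_force: 25.0
```

Request:
step_arm:
  rows:
    - {"xyz": [0,0,0],"yaw": 0}
    - {"xyz": [0,0,0],"yaw": 0}
    - {"xyz": [0,0,0],"yaw": 0}
    - {"xyz": [0,0,0.01],"yaw": 0}
    - {"xyz": [0,0,0.01],"yaw": 0}
    - {"xyz": [0,0,0],"yaw": 0}
  fingers: -0.17
  grip_force: 10

```text
t: 49.4
position: [0.5171, 0.3005, 0.094]
orientation: [0.979, 0.204, -0.001, 0.0]
ft_force: [0.5, -0.6, 0.4]
width: 0.414
grasp_force: 0.0
```

```bash
python3 c.py 79 517.8 300.8 95.6
```

```text
t 49.4 tcp [517.1 300.5  94. ] psi 23.5 j1,j6 [26.9 93.4] F [ 0.5 -0.6  0.4]
 shift u [ 0.0012 -0.     -0.0027] n>= 1 
w 36.4 g 0.0 T [ 0.05 -0.01 -0.01]
head top 160.4 => collar gap 21.4
collar z 86.4 n 2701 centre tool XY [-0.23 -0.34] res 0.15 27 Yext [-28.7  28. ]
```

Request:
step_arm:
  rows:
    - {"xyz": [0,0,0],"yaw": -0.044}
    - {"xyz": [0,0,0],"yaw": -0.044}
    - {"xyz": [0,0,0],"yaw": -0.044}
    - {"xyz": [0,0,0],"yaw": 0}
    - {"xyz": [0,0,0],"yaw": 0}

```text
t: 49.95
position: [0.5177, 0.3009, 0.0957]
orientation: [0.917, 0.399, -0.0, -0.0]
ft_force: [-1.4, 0.2, -0.2]
width: 0.413
grasp_force: 0.3
```

```bash
python3 c.py 79 517.8 300.8 95.6
```

```text
t 50.0 tcp [517.7 300.9  95.7] psi 47.1 j1,j6 [26.9 69.8] F [-1.4  0.2 -0.2]
 shift u [-0.0001  0.0002  0.0002] n>= 1 
w 36.4 g 0.3 T [0.01 0.03 0.04]
head top 146.6 => collar gap 7.6
collar z 72.8 n 2456 centre tool XY [-1.24 -1.02] res 0.14 27 Yext [-29.7  27.5]
```

Dropped into the thread (gap 7.6 mm). Same −90° re-index, then drive forward.

Request:
step_arm:
  rows:
    - {"xyz": [0,0,0],"yaw": 0}
    - {"xyz": [0,0,0],"yaw": 0}
    - {"xyz": [0,0,0],"yaw": 0}
    - {"xyz": [0,0,0],"yaw": 0}
    - {"xyz": [0,0,0],"yaw": 0}
    - {"xyz": [0,0,0],"yaw": 0}
  fingers: 1

```text
t: 50.6
position: [0.5178, 0.3008, 0.0956]
orientation: [0.916, 0.401, 0.0, -0.0]
ft_force: [0.5, 0.2, -0.1]
width: 0.923
grasp_force: 0.0
```

Request:
step_arm:
  rows:
    - {"xyz": [0,0,0],"yaw": -0.045}
    - {"xyz": [0,0,0],"yaw": -0.045}
    - {"xyz": [0,0,0],"yaw": -0.045}
    - {"xyz": [0,0,0],"yaw": -0.045}
    - {"xyz": [0,0,0],"yaw": -0.045}
    - {"xyz": [0,0,0],"yaw": -0.045}
    - {"xyz": [0,0,0],"yaw": -0.045}
    - {"xyz": [0,0,0],"yaw": -0.045}
    - {"xyz": [0,0,0],"yaw": -0.045}
    - {"xyz": [0,0,0],"yaw": -0.045}

```text
t: 51.6
position: [0.5178, 0.3009, 0.0956]
orientation: [0.434, 0.901, 0.0, 0.0]
ft_force: [-0.4, -0.1, -0.8]
width: 1.0
grasp_force: 0.0
```

Request:
step_arm:
  rows:
    - {"xyz": [0,0,0],"yaw": -0.02}
    - {"xyz": [0,0,0],"yaw": 0}
    - {"xyz": [0,0,0],"yaw": 0}

```text
t: 51.9
position: [0.5178, 0.3009, 0.0957]
orientation: [0.409, 0.913, 0.0, 0.0]
ft_force: [0.1, 0.5, -0.6]
width: 1.002
grasp_force: 0.0
```

Request:
step_arm:
  rows:
    - {"xyz": [0,0,0],"yaw": 0}
    - {"xyz": [0,0,0],"yaw": 0}
    - {"xyz": [0,0,0],"yaw": 0}
    - {"xyz": [0,0,0],"yaw": 0}
    - {"xyz": [0,0,0],"yaw": 0}
    - {"xyz": [0,0,0],"yaw": 0}
    - {"xyz": [0,0,0],"yaw": 0}
    - {"xyz": [0,0,0],"yaw": 0}
  fingers: -0.17

```text
t: 52.7
position: [0.5178, 0.3009, 0.0956]
orientation: [0.408, 0.913, 0.0, 0.0]
ft_force: [0.1, -0.4, -0.3]
width: 0.433
grasp_force: 8.8
```

```bash
python3 c.py 79 517.8 300.8 95.6
```

```text
t 52.7 tcp [517.8 300.9  95.6] psi 131.9 j1,j6 [ 26.9 -15. ] F [ 0.1 -0.4 -0.3]
 shift u [-0.     -0.0001  0.0001] n>= 1 
w 38.1 g 8.8 T [-0.04 -0.14 -0.07]
head top 146.6 => collar gap 7.6
collar z 72.6 n 2496 centre tool XY [ 0.72 -0.84] res 0.14 27 Yext [-29.5  27.5]
```

Request:
step_arm:
  rows:
    - {"xyz": [0,0,0],"yaw": 0.044}
    - {"xyz": [0,0,0],"yaw": 0.044}
    - {"xyz": [0,0,0],"yaw": 0}

```text
t: 53.05
position: [0.5177, 0.3008, 0.0953]
orientation: [0.53, 0.848, -0.0, -0.0]
ft_force: [0.5, 1.5, 0.1]
width: 0.417
grasp_force: 0.0
```

```bash
python3 c.py 79 517.8 300.8 95.6
```

```text
t 53.0 tcp [517.7 300.8  95.3] psi 116.0 j1,j6 [26.9  0.9] F [0.5 1.5 0.1]
 shift u [-0.      0.0002 -0.0005] n>= 1 
w 36.7 g 0.0 T [ 0.08 -0.12  0.  ]
head top 144.9 => collar gap 5.9
collar z 71.0 n 2409 centre tool XY [-0.13 -1.56] res 0.13 27 Yext [-30.3  26.9]
```

Turning freely and sinking. 5.9 mm left is about 68°; I'll turn 64°, then check.

Request:
step_arm:
  rows:
    - {"xyz": [0,0,0],"yaw": 0.044}
    - {"xyz": [0,0,0],"yaw": 0.044}
    - {"xyz": [0,0,0],"yaw": 0.044}
    - {"xyz": [0,0,0],"yaw": 0.044}
    - {"xyz": [0,0,0],"yaw": 0.044}
    - {"xyz": [0,0,0],"yaw": 0.044}
    - {"xyz": [0,0,0],"yaw": 0.044}
    - {"xyz": [0,0,0],"yaw": 0.044}
    - {"xyz": [0,0,0],"yaw": 0}
    - {"xyz": [0,0,0],"yaw": 0}

```text
t: 54.1
position: [0.5179, 0.3009, 0.0959]
orientation: [0.895, 0.446, 0.0, -0.0]
ft_force: [0.6, -0.4, -0.8]
width: 0.414
grasp_force: 0.0
```

```bash
python3 c.py 79 517.8 300.8 95.6
```

```text
t 54.1 tcp [517.9 300.9  95.9] psi 53.0 j1,j6 [26.9 63.9] F [ 0.6 -0.4 -0.8]
 shift u [-0.0002 -0.      0.0004] n>= 1 
w 36.5 g 0.0 T [-0.06 -0.05 -0.05]
head top 139.3 => collar gap 0.3
collar z 60.6 n 5536 centre tool XY [21.54  0.35] res 2.8 27 Yext [-44.6  44.5]
```

Request:
step_arm:
  rows:
    - {"xyz": [0,0,0],"yaw": 0.044}
    - {"xyz": [0,0,0],"yaw": 0.044}
    - {"xyz": [0,0,0],"yaw": 0}
    - {"xyz": [0,0,0],"yaw": 0}

```text
t: 54.55
position: [0.5179, 0.3009, 0.0958]
orientation: [0.948, 0.319, 0.0, -0.0]
ft_force: [-0.4, 0.0, 0.3]
width: 0.415
grasp_force: 0.0
```

```bash
python3 c.py 79 517.8 300.8 95.6
```

```text
t 54.5 tcp [517.9 300.9  95.8] psi 37.2 j1,j6 [26.9 79.7] F [-0.4  0.   0.3]
 shift u [-0.0001 -0.      0.0003] n>= 1 
w 36.6 g 0.0 T [0.01 0.04 0.02]
head top 138.9 => collar gap -0.1
collar z 60.6 n 5956 centre tool XY [21.6  0.5] res 2.6 27 Yext [-44.4  44.5]
```

Request:
step_arm:
  rows:
    - {"xyz": [0,0,0],"yaw": 0.03}
    - {"xyz": [0,0,0],"yaw": 0}
    - {"xyz": [0,0,0],"yaw": 0}

```text
t: 54.9
position: [0.5178, 0.3008, 0.0957]
orientation: [0.962, 0.273, 0.0, -0.0]
ft_force: [0.3, -0.3, 0.0]
width: 0.416
grasp_force: 0.1
```

```bash
python3 c.py 79 517.8 300.8 95.6
```

```text
t 54.9 tcp [517.8 300.8  95.7] psi 31.7 j1,j6 [26.9 85.2] F [ 0.3 -0.3  0. ]
 shift u [-0.0001  0.      0.0002] n>= 1 
w 36.6 g 0.1 T [-0.04 -0.04 -0.01]
head top 138.9 => collar gap -0.1
collar z 60.6 n 5956 centre tool XY [21.86 -0.05] res 2.6 27 Yext [-44.4  44.5]
```

Home. Open, retreat, and look over everything.

Request:
step_arm:
  rows:
    - {"xyz": [0,0,0],"yaw": 0}
    - {"xyz": [0,0,0],"yaw": 0}
    - {"xyz": [0,0,0],"yaw": 0}
    - {"xyz": [0,0,0],"yaw": 0}
    - {"xyz": [0,0,0],"yaw": 0}
    - {"xyz": [0,0,0],"yaw": 0}
  fingers: 1

```text
t: 55.55
position: [0.5178, 0.3008, 0.0956]
orientation: [0.963, 0.271, -0.0, 0.0]
ft_force: [-0.1, -0.1, -0.2]
width: 0.918
grasp_force: 0.0
```

Request:
step_arm:
  rows:
    - {"xyz": [0,0,-0.03],"yaw": 0}
    - {"xyz": [0,0,-0.05],"yaw": 0}
    - {"xyz": [0,0,-0.05],"yaw": 0}
    - {"xyz": [0,0,-0.05],"yaw": 0}
    - {"xyz": [0,0,-0.05],"yaw": 0}
    - {"xyz": [0,0.05,0],"yaw": 0}
    - {"xyz": [0,0.06,0],"yaw": 0}
    - {"xyz": [0,0.06,0],"yaw": 0}
    - {"xyz": [0,0.06,0],"yaw": 0}
    - {"xyz": [0,0.06,0],"yaw": 0}

```text
t: 56.55
position: [0.6092, 0.1512, 0.2337]
orientation: [0.963, 0.271, 0.0, 0.0]
ft_force: [0.6, 0.2, 0.0]
width: 1.002
grasp_force: 0.0
```

Request:
step_arm:
  rows:
    - {"xyz": [0,0.06,0],"yaw": 0}
    - {"xyz": [0,0.06,0],"yaw": 0}
    - {"xyz": [0,0.06,0],"yaw": 0}
    - {"xyz": [0,0.06,0],"yaw": 0}
    - {"xyz": [0,0,0],"yaw": 0}
    - {"xyz": [0,0,0],"yaw": 0}
    - {"xyz": [0,0,0],"yaw": 0}

```text
t: 57.25
position: [0.6834, 0.0305, 0.2338]
orientation: [0.962, 0.271, 0.0, -0.0]
ft_force: [0.4, -0.0, 1.0]
width: 1.0
grasp_force: 0.0
```

Run:
```python
from h import *
im=grab('scene','s9.png');W=pts(im)
for c in((561,152),(465,206),(519,302)): head(W,c,rad=35,z0=75)
plan(500,0,200)
```

```text
head z 103.2 [563.  153.4] [33.9 35.1] ang 76.4 124
head z 138.5 [467.2 206.9] [34.9 34.2] ang 19.7 118
head z 138.6 [521.1 302.1] [36.  34.1] ang 41.4 133
t 57.3 tcp [683.3  30.8 234.1] psi 31.5 j1,j6 [-0.3 58.2] F [ 0.1 -0.8  0.2]
 shift u [-0.2873 -0.116   0.0567] n>= 5
```

View pics/s9.png

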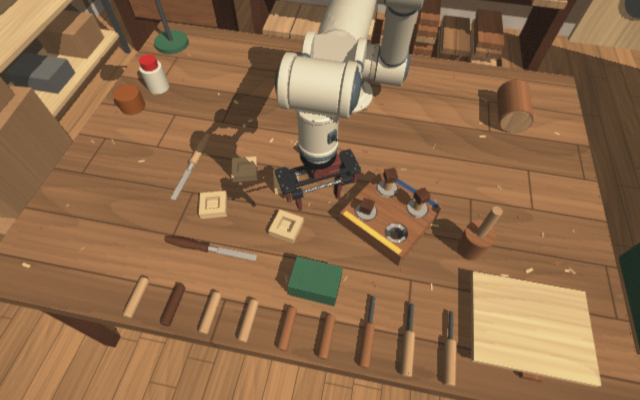

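The scene view shows the short stop home in the yellow row at (367,208) and the two tall stops home in the blue row at (388,185) and (418,205). Nothing else was disturbed by the arm; the empty holder at (212,205) moved on its own.

```bash
python3 -c "
from plant import env
print(env.close_job())"
```

```text
the job is handed in; nothing more can be done
None
```

The job is handed in: the one short stop is screwed home in the yellow row and both tall stops are home in the blue row, with the chisels, screw box, mallet and red look-alike left alone.

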